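# Reset and relock the slice thickness on the mushroom slicer

### The arm

A 6-joint arm with a two-finger parallel gripper is mounted at the origin on the work surface. World frame = base frame: x ahead of the robot, y to its left, z up, the work surface at z = 0. Lengths are in m, angles in rad, forces in N, time in s.
With the tool pointing down it reaches from about 0.4 to 0.825 m from the base axis. Payload 7 kg.
Tool frame: the origin (TCP) lies midway between the tips of the shut fingers; the grasp point (between the pads) lies 19 mm behind it; z points along the fingers, y is the line along which they close (so a half turn about z gives the same grasp; the last joint's range is limited). The gripper opens to 88 mm and grips with 3 to 60 N. Pads are 19 mm wide; open, the fingers measure 130 mm over their backs; the gripper's body (78 mm by 193 mm) begins 47 mm behind the grasp point.
Start: joints at [1.499, 0.359, 0.012, 0, -1.224, -0.288], TCP at [0.238, 0.632, 0.195] pointing down, gripper open.
Joint ranges: [-3.07, 3.07], [-1.43, 2.12], [-1.02, 1.25], [-3.03, 1.67], [-3.05, -0], [-3.03, 3.03]. Speed limits (rad/s): [2.39, 2.39, 3.01, 3.14, 3.14, 3.14].

### API

Orientations are given as [roll, pitch, yaw] about the fixed x, y, z axes, in that order (R = Rz(yaw) Ry(pitch) Rx(roll)).
In Python, from station import telemetry, eyes, ticket, recognise, trace gives the robot as it stands. The module is installed in compiled form; this text tells all that it offers.
- The arm moves only by the tool servo_tool, never from a script. Its argument "series" is a list that holds one entry, the list of rows, each a list of 4 numbers: the shift along the tool's x, y, z in mm, then the turn about the tool's z in rad. In form: [[[x, y, z, roll], ...]]. A call has exactly 10 rows; each row shifts and turns the commanded pose from where the row before left it, along the tool's axes as they then stand; what a row does not reach is not made up. A row lasts 1/12 s, in which the tool goes at most 41.7 mm and 7.16 degrees, less where a joint would pass 70% of its speed; a pose out of reach is approached as far as the arm can. A call is refused whole if a number of a shift passes 41.7 or a number of a turn 0.125, either way. A call with a gripper value outside its range is refused whole. "claw" is the gripper's target within -1 to 1 (shut at 1, half-way at 0, fully open at -1), set as the call begins (left out, the last holds). The fingers move at their own pace and stop on an object; "grip_force" is the grip in N (left out, the last holds). Time passes only in rows, so rows that do not move let the fingers close, or fill a call up. It gives the time, the measured TCP pose, the force, the opening and the grip force at its end, in the units of the state.
- telemetry.get_state(): the state, without advancing time (a new reading comes with each control period).
- eyes.grab_frame(name): name is "side" or "top" or "wrist"; returns the picture (420x560x3 uint8, red, green, blue); there is no depth.
- eyes.calibration(name): a dict with "mtx" (3x3 intrinsics, pixels), "rvec" (rotation vector, rad) and "tvec" (3), from world to camera coordinates, as OpenCV has them. Camera axes: x right, y down, z forward; pixel columns grow to the right and rows downward; lengths in m; the calibration is good to about 2 mm. The wrist camera is an equidistant fisheye: a pixel r from the principal point sees the ray r / f radians off the axis. A picture is of the moment at which its call begins: read the wrist's pose just before it. calibration takes no time and is no camera call; for the wrist camera it gives the pose at the moment of the call.
- ticket.job_done(): hands the job in; it is judged then, once.
Trained networks look in the newest picture that a camera, given by its name, has taken for a name from the list of things; names that differ only in an ending like _2 or _b are one class to them, and where a whole thing is asked for, a point or a joint stands for the part that bears it (a point fixed in the world has none). Each returns a list of dicts, best first, with "conf" (0 to 1); they miss things now and then, are a little off and sometimes report something else, mostly with a low value. They report only what shows in the picture. A call takes as long as a camera call.
- recognise(camera, name): "position" ([x, y, z] in m, in world coordinates, good to about 4 mm: the middle of the surface that is visible of it).
- trace(camera, name): "mask" (420x560 bool, what is visible of it).
The state is a dict: "t": time; "q": joint angles; "qd": joint speeds; "joint_efforts": joint torques, N m; "eef_pos": TCP position; "ee_rot": TCP orientation; "force": force on the tool from outside, world axes, zero at the start; "moment": the same for the moment, N m; "width": finger opening in m; "gripper_force": force on a finger pad.
Only numpy, scipy, OpenCV 4.12 (cv2) and the standard library are available. Lean on these libraries where they do the work, as an engineer would, in place of code of your own. Each camera call takes 0.05 s, during which the arm holds its last target. There are 200 camera calls.

### The job

Set the mushroom slicer to the green thickness tab: swing the lock ring's red post anticlockwise to loosen the ring, only then turn the black dial until its white pointer lines up with the green tab, and swing the post clockwise until the ring is properly tight again. Tighten by feel: keep it moving slowly until the push at the post has risen to about 8 N, and never lean on it hard. Let go at the end, and leave everything else on the table alone.

Things in the scene. Friction and masses are not known exactly. Their poses are not given: they have to be found in the camera images.
- slicer: Bench slicer, fixed. Origin on the table under the common vertical axis of ring and dial. Grey housing 190 x 190 mm round that axis, flat top 90 mm above the table; a slicing deck 120 mm wide, rails up to 106 mm, leaves its +y side out to y = 295 mm.
- ring: Dark steel lock ring under the dial, 60 mm across, 94 to 108 mm above the table. Origin on the axis at its underside; +x points along its flat arm (14 mm wide, top at 104 mm) to the red post. Screw thread: clockwise from above tightens. It starts tight; 0.45 rad anticlockwise frees it, a stop lies 1.1 rad anticlockwise of the start. Loose, it drags under 1.5 N at the post. It stays where left.
- post (a point): Middle of the upright red post on the ring's arm, 12 mm in diameter, 104 to 144 mm above the table; point at 124 mm, 78 mm from the axis (circle about dial x, y; level). Tightening: once the ring bites, the push square to the arm rises about 3 N per 0.1 rad while it moves; 5 N is tight enough, 8 to 10 N is right, over 20 N strips it. At a standstill friction takes up over half of it.
- dial: Black thickness dial on the same axis. Origin on the axis 145 mm above the table, in its grip bar: 46 mm long (its x), 16 mm wide (its y), 124 to 162 mm above the table, over a disc 52 mm across (118 to 124 mm). +x points along its white pointer. Ring loose: turns with 0.06 Nm, stays where left. Ring tight: jammed, do not force it. Always needs 0.4 to 1.4 rad clockwise to reach the tab.
- pointer (a point): Tip of the dial's white pointer, 42 mm from the axis, 121 mm above the table; 6 mm wide.
- mark (a point): Centre of the green tab on the housing top, 30 x 9 mm, lying radially 64 mm from the axis, 94 mm above the table. Its +x points straight out from the axis: the dial is set when the dial's +x points the same way. The tab is too stiff to move by chance.
- flange: Flange of the dial's screw hidden in the housing below the washer; turns with the dial, out of reach.
- washer: Square thrust washer hidden in the housing on the axis, out of reach. The tightened ring presses it on the dial's flange, which jams the dial. The dial is a screw too and lowers this seat as it turns clockwise, so the ring then bites further round than before, 0.2 to 1.6 rad clockwise of where the ring started: feel for it.
- punnet_a: Bystander: light wooden punnet of chanterelles, 130 x 200 x 85 mm; origin at the centre of its underside. Leave it alone.
- punnet_b: Bystander: second wooden punnet of chanterelles, 130 x 200 x 85 mm; origin at the centre of its underside. Leave it alone.
- plates: Bystander: stack of white plates, 210 mm across, 95 mm high; origin at the centre of its underside. Leave it alone.
- jar: Bystander: glass jar, 64 mm across, 100 mm high; origin at the centre of its underside. Leave it alone.
- spoon: Bystander: spoon lying on the table; origin at the centre of its underside. Leave it alone.
- bowl: Bystander: steel bowl, 140 mm across, 60 mm high; origin at the centre of its underside. Leave it alone.
- mushroom: Bystander: one loose chanterelle, 53 mm across, 46 mm high; origin at the centre of its underside. Leave it alone.

How it is judged:
By the outcome, as a careful person would: the job done as asked, in the order asked, and still so for the second after the job is handed in, with the robot touching nothing.
It also fails if it takes over 72 s, if anything falls off the work surface, if the arm or the gripper's body presses on something with over 40 N, if the wrist force passes 120 N, or if a joint passes its speed limit or range.

## Working session

There is one attempt and no reset: what is moved stays moved. The work goes in short steps, Python scripts to look and compute and a tool call to move; the robot and the scene stay as the last step left them, time stands still between calls to the robot, and variables do not carry over. Pictures are saved under pics/ and viewed, at most 10 in all, crops included, and the job is handed in when it is done.

Besides the shell and the picture viewer there is one more tool, called as name([rows], argument=value, ...), one row to a line, values as JSON. servo_tool: Moves the arm, as the interface text tells. Its arguments: {"type":"object","properties":{"series":{"type":"array"},"claw":{"type":"number"},"grip_force":{"type":"number"}},"required":["series"]}

```bash
mkdir -p pics; python3 - <<'E'
from station import telemetry, eyes, recognise
import cv2,numpy as np
s=telemetry.get_state();print({k:np.round(v,3).tolist() for k,v in s.items()})
for c in ["top","side"]:
    im=eyes.grab_frame(c);cv2.imwrite(f"pics/{c}0.png",im[:,:,::-1])
    for n in ["slicer","ring","post","dial","pointer","mark"]:
        print(c,n,[(np.round(d["position"],4).tolist(),round(d["conf"],2)) for d in recognise(c,n)[:2]])
E
```

```text
{'t': 0.0, 'q': [1.499, 0.359, 0.011, -0.0, -1.224, -0.288], 'qd': [0.0, 0.002, 0.001, -0.001, 0.001, 0.002], 'joint_efforts': [0.0, -58.272, 29.306, 6.997, 0.007, -0.0], 'eef_pos': [0.237, 0.631, 0.194], 'ee_rot': [3.14, -0.0, -0.36], 'force': [0.303, 0.635, 0.791], 'moment': [0.025, 0.021, -0.02], 'gripper_force': 0.0, 'width': 0.088}
top slicer [([0.5807, -0.0517, 0.0908], 0.79)]
top ring [([0.5954, -0.1487, 0.111], 0.69)]
top post [([0.6774, -0.3166, 0.0942], 0.72), ([0.5909, -0.1513, 0.108], 0.69)]
top dial [([0.5722, -0.1206, 0.1215], 0.5)]
top pointer [([0.5702, -0.1122, 0.125], 0.73)]
top mark []
side slicer [([0.5708, -0.0964, 0.09], 0.66)]
side ring [([0.5829, -0.1536, 0.109], 0.58), ([0.6993, 0.3422, 0.0654], 0.31)]
side post [([0.5877, -0.1441, 0.1037], 0.82)]
side dial []
side pointer [([0.5832, -0.1506, 0.1056], 0.69)]
side mark []
```

View pics/top0.png

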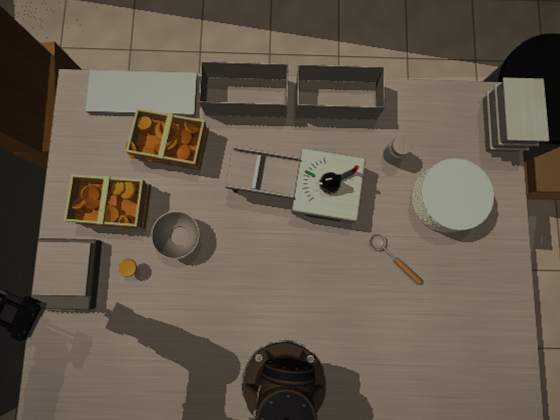

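View pics/side0.png

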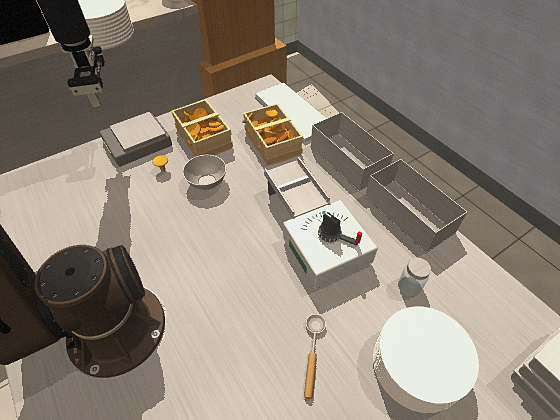

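The top view shows the slicer with its dial at about (331,182), the red post tip at (356,168) and the green tab at (310,174). The side view agrees, with the post at (359,237) and the tab at (324,214). I'll localise these by colour.

```bash
cat > h.py <<'E'
from station import telemetry, eyes, recognise, trace
import cv2,numpy as np
def cal(c):
    k=eyes.calibration(c);R=cv2.Rodrigues(np.array(k["rvec"],float))[0];return np.array(k["mtx"]),R,np.array(k["tvec"],float).ravel()
def ray(C,c,p):
    K,R,t=C;d=(np.array(p,float)-[K[0,2],K[1,2]])/[K[0,0],K[1,1]]
    if c=="wrist":
        r=np.hypot(*d);v=np.r_[d/r*np.sin(r),np.cos(r)] if r>1e-9 else np.array([0,0,1.])
    else: v=np.r_[d,1]
    return -R.T@t,R.T@v
def atz(C,c,p,z):
    o,v=ray(C,c,p);return (o+v*(z-o[2])/v[2])[:2]
def tri(rs):
    A=np.zeros((3,3));b=np.zeros(3)
    for o,v in rs:
        v=v/np.linalg.norm(v);P=np.eye(3)-np.outer(v,v);A+=P;b+=P@o
    return np.linalg.solve(A,b)
def masks(im):
    h=cv2.cvtColor(im,cv2.COLOR_RGB2HSV).astype(int);H,S,V=h[...,0],h[...,1],h[...,2]
    return ((H<6)|(H>174))&(S>170)&(V>70), (H>50)&(H<90)&(S>110)&(V>50)
def blobs(m,k=4):
    n,l,s,c=cv2.connectedComponentsWithStats(m.astype(np.uint8));o=np.argsort(-s[1:,4])[:k]+1
    return [(c[i].round(1).tolist(),s[i].tolist()) for i in o]
E
python3 - <<'E'
from h import *
out=[]
for c,(x,y),w in [("top",(330,182),40),("side",(330,235),50)]:
    im=cv2.imread(f"pics/{c}0.png");C=cal(c)
    r,g=masks(im[:,:,::-1].copy());print(c,"red",blobs(r),"green",blobs(g))
    for q in blobs(r,3): print(" red z.124",atz(C,c,q[0],.124).round(4))
    for q in blobs(g,3): print(" green z.094",atz(C,c,q[0],.094).round(4))
    out.append(cv2.resize(im[y-w:y+w,x-w:x+w],(400,400),interpolation=cv2.INTER_CUBIC))
cv2.imwrite("pics/crop0.png",np.hstack(out))
E
```

```text
top red [([355.8, 167.3], [354, 166, 4, 4, 11])] green [([309.2, 173.1], [305, 171, 9, 6, 22])]
 red z.124 [ 0.614  -0.1882]
 green z.094 [ 0.6011 -0.0593]
side red [([358.2, 237.0], [356, 232, 6, 12, 45])] green [([323.2, 212.4], [322, 211, 3, 5, 9])]
 red z.124 [ 0.6107 -0.185 ]
 green z.094 [ 0.6035 -0.0525]
```

View pics/crop0.png

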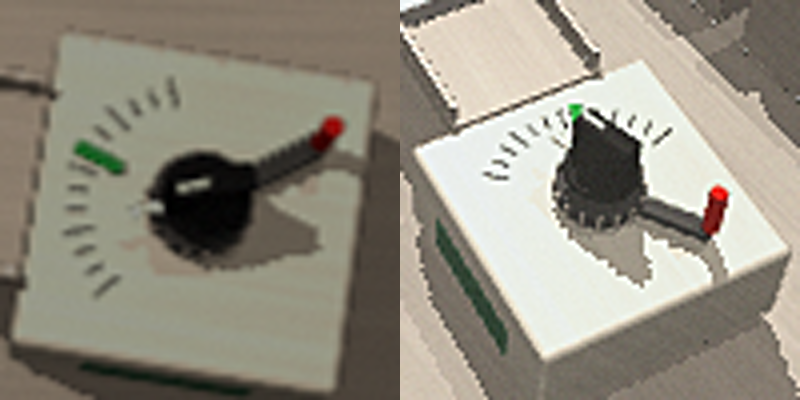

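servo_tool([
  [[27,29.5,-8,0],[27,29.5,-8,0],[27,29.5,-8,0],[27,29.5,-8,0],[27,29.5,-8,0],[27,29.5,-8,0],[27,29.5,-8,0],[27,29.5,-8,0],[27,29.5,-8,0],[27,29.5,-8,0]],
], claw=0.2)

```text
t: 1.53
eef_pos: [0.3867, 0.2587, 0.2759]
ee_rot: [-3.14, -0.0, -0.359]
force: [1.4, 1.3, 0.2]
width: 0.0354
gripper_force: 0.0
```

servo_tool([
  [[27,29.5,-2,0],[27,29.5,-2,0],[27,29.5,-2,0],[27,29.5,-2,0],[27,29.5,-2,0],[27,29.5,-2,0],[27,29.5,-2,0],[27,29.5,-2,0],[27,29.5,-2,0],[0,0,0,0]],
])

```text
t: 2.37
eef_pos: [0.5219, -0.0789, 0.2929]
ee_rot: [3.14, -0.0, -0.365]
force: [0.1, 0.8, 0.3]
width: 0.0347
gripper_force: 0.0
```

```bash
cat > look.py <<'E'
import sys
from h import *
s=telemetry.get_state();C=cal("wrist");im=eyes.grab_frame("wrist");cv2.imwrite(f"pics/{sys.argv[1]}.png",im[:,:,::-1])
np.savez(f"pics/{sys.argv[1]}.npz",K=C[0],R=C[1],t=C[2])
print({k:np.round(s[k],4).tolist() for k in ["t","q","eef_pos","ee_rot","force","width"]})
r,g=masks(im);print("red",blobs(r),"green",blobs(g))
for q in blobs(r,2): print(" red z.124",atz(C,"wrist",q[0],.124).round(4))
for q in blobs(g,2): print(" green z.094",atz(C,"wrist",q[0],.094).round(4))
for n in ["dial","pointer","post","mark","ring"]:
    print(n,[(np.round(d["position"],4).tolist(),round(d["conf"],2)) for d in recognise("wrist",n)[:2]])
E
python3 look.py w1
```

```text
{'t': 2.3667, 'q': [0.223, 0.0639, -0.1469, 0.0015, -1.3608, 0.9828], 'eef_pos': [0.5219, -0.0789, 0.2929], 'ee_rot': [3.14, -0.0002, -0.3647], 'force': [0.1336, 0.8337, 0.2559], 'width': 0.0347}
red [] green []
dial [([0.3917, -0.2921, 0.0134], 0.67), ([0.5736, -0.1122, 0.1235], 0.56)]
pointer [([0.572, -0.1131, 0.1237], 0.65)]
post [([0.5922, -0.152, 0.1085], 0.76)]
mark [([0.574, -0.1159, 0.124], 0.7), ([0.6012, -0.0611, 0.0881], 0.48)]
ring [([0.5915, -0.1535, 0.102], 0.91)]
```

View pics/w1.png

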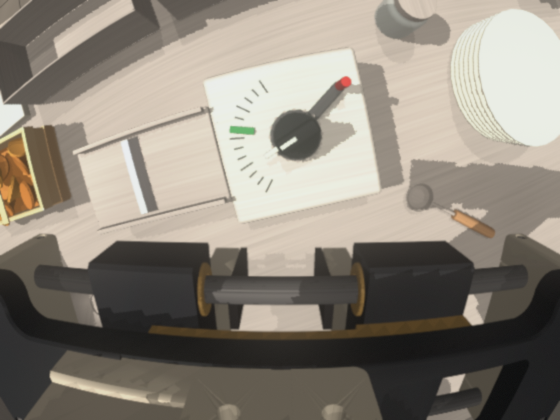

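The wrist view shows the dial centre near (297,135) with the pointer tip near (267,156). The tab is at (242,130), the post top at (345,82), and the housing corners are near (205,80), (352,49), (381,188) and (238,221).

```bash
python3 - <<'E'
from h import *
im=cv2.imread("pics/w1.png");d=np.load("pics/w1.npz");C=d["K"],d["R"],d["t"]
w=lambda p,z:atz(C,"wrist",p,z)
h=cv2.cvtColor(im,cv2.COLOR_BGR2HSV).astype(int)
for n,p in [("post",(345,82)),("tab",(242,130)),("tip",(267,156))]: print(n,h[p[1],p[0]])
H,S,V=h[...,0],h[...,1],h[...,2]
roi=np.zeros(H.shape,bool);roi[60:200,215:375]=1
red=roi&((H<8)|(H>172))&(S>120);grn=roi&(H>40)&(H<95)&(S>90)
print("post px",blobs(red,2),"tab",blobs(grn,2))
# housing outline
m=((S<60)&(V>150)).astype(np.uint8);n,l,s,c=cv2.connectedComponentsWithStats(m)
lab=l[180,330];cm=(l==lab).astype(np.uint8);cm[:, :]=cv2.morphologyEx(cm,cv2.MORPH_CLOSE,np.ones((9,9)))
cs=max(cv2.findContours(cm,0,1)[0],key=cv2.contourArea);print(s[lab])
ap=cv2.approxPolyDP(cv2.convexHull(cs),8,True)[:,0];print(ap.tolist())
W=np.array([w(p,.09) for p in ap]);print(W.round(4).tolist(),W.mean(0))
P=np.array([w(p,.09) for p in [(205,80),(352,49),(381,188),(238,221)]]);print("manual",P.round(4).tolist(),P.mean(0),np.linalg.norm(P-np.roll(P,1,0),axis=1))
o=P.mean(0)
g=np.argwhere(grn)[:,::-1];gw=np.array([w(p,.094) for p in g]);gm=gw.mean(0)
u=np.linalg.svd(gw-gm)[2][0];print("tab",gm,np.linalg.norm(gm-o),np.arctan2(*(gm-o)[::-1]),"axis dir",np.arctan2(*u[::-1]))
r=w(blobs(red,1)[0][0],.14);print("post",r,np.linalg.norm(r-o),np.arctan2(*(r-o)[::-1]))
t=w((267,156),.121);print("tip",t,np.linalg.norm(t-o),np.arctan2(*(t-o)[::-1]))
cv2.imwrite("pics/c1.png",cv2.resize(im[40:230,195:395],(800,760))[60:660])
E
```

```text
post [  1 163 229]
tab [ 62 105 180]
tip [ 35  13 236]
post px [([343.7, 82.2], [336, 77, 15, 10, 107])] tab [([241.3, 129.8], [231, 127, 22, 7, 108])]
[    0     0   560   276 97583]
[[559, 7], [559, 171], [450, 241], [312, 275], [83, 268], [0, 254], [0, 136], [34, 104], [206, 19], [264, 0]]
[[0.6523, -0.6191], [0.3925, -0.5144], [0.3632, -0.2771], [0.3919, -0.0754], [0.5142, 0.247], [0.5962, 0.4301], [0.7673, 0.3067], [0.7724, 0.2125], [0.7502, -0.0694], [0.7455, -0.1438]] [ 0.59458683 -0.05028044]
manual [[0.6758, -0.041], [0.6491, -0.221], [0.4729, -0.1976], [0.4971, -0.0126]] [ 0.57372238 -0.11806504] [0.18095637 0.18197781 0.17771393 0.18661138]
tab [ 0.60111411 -0.0602074 ] 0.06401417388534456 1.1286270309484143 axis dir -2.036654650889536
post [ 0.60967262 -0.18424745] 0.0753162096715807 -1.0731893017778995
tip [ 0.56239314 -0.07918432] 0.04049768281162328 1.854330212465956
```

View pics/c1.png

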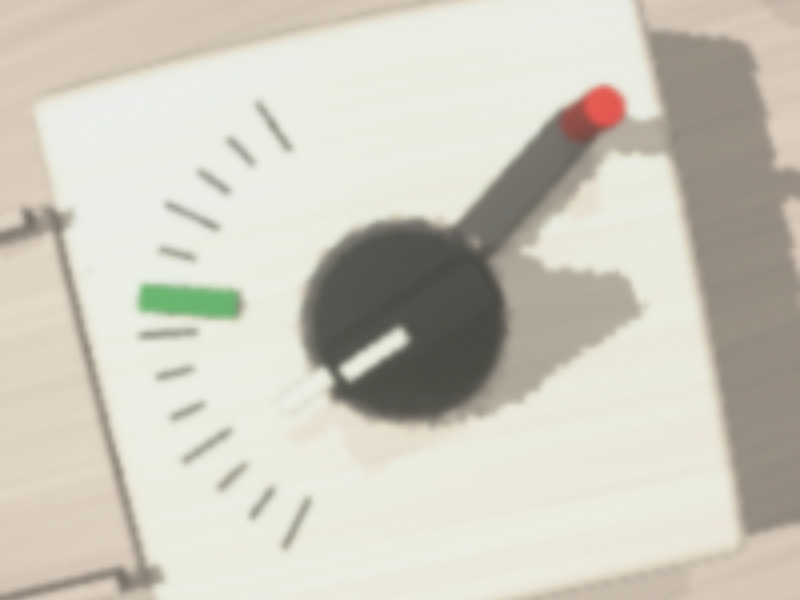

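```bash
python3 - <<'E'
from h import *
d=np.load("pics/w1.npz");C=d["K"],d["R"],d["t"]
w=lambda cx,cy,z:atz(C,"wrist",(195+cx/4-.4,40+(cy+60)/4-.4),z)
an=lambda v:round(float(np.arctan2(v[1],v[0])),3)
disc=w(405,320,.122);post=w(605,105,.144);tip=w(283,405,.121);tin=w(325,378,.121);a=w(405,335,.162);b=w(345,377,.162)
print("disc",disc,"post",post,"tip",tip)
tab=np.array([.6011,-.0602])
for o in (disc,np.array([.5737,-.1181]),(disc+[.5737,-.1181])/2):
    print(o.round(4),"post r,ang",np.linalg.norm(post-o).round(4),an(post-o),"tip",np.linalg.norm(tip-o).round(4),an(tip-o),"tab",np.linalg.norm(tab-o).round(4),an(tab-o))
print("ptr dir",an(tip-tin),"stripe",an(b-a), "stripe inner from disc",np.linalg.norm(a-disc))
E
```

```text
disc [ 0.57339119 -0.11754146] post [ 0.61007738 -0.18602131] tip [ 0.56321504 -0.07753199]
[ 0.5734 -0.1175] post r,ang 0.0777 -1.079 tip 0.0413 1.82 tab 0.0637 1.121
[ 0.5737 -0.1181] post r,ang 0.077 -1.079 tip 0.0419 1.824 tab 0.0641 1.129
[ 0.5735 -0.1178] post r,ang 0.0774 -1.079 tip 0.0416 1.822 tab 0.0639 1.125
ptr dir 1.777 stripe 1.824 stripe inner from disc 0.0032598153088700937
```

servo_tool([
  [[30.2,17.3,0,0],[30.2,17.3,0,0],[30.2,17.3,0,0],[30.2,17.3,0,0],[0,0,14,0.12],[0,0,14,0.12],[0,0,14,0.12],[0,0,14,0.12],[0,0,14,0.12],[0,0,14,0.12]],
])

```text
t: 3.5
eef_pos: [0.6094, -0.179, 0.2088]
ee_rot: [-3.141, -0.0, -1.083]
force: [-0.5, -0.2, -0.6]
width: 0.0349
gripper_force: 0.0
```

```bash
cat > rel.py <<'E'
from h import *
o=np.array([.5735,-.1178])
s=telemetry.get_state();p=np.array(s["eef_pos"]);psi=s["ee_rot"][2]
print("t",s["t"],"pos",p.round(4),"psi",round(psi,3),"w",round(s["width"],4),"rot",np.round(s["ee_rot"],3))
d=p[:2]-o;print("r",np.hypot(*d).round(4),"phi",np.arctan2(d[1],d[0]).round(4))
tx=np.array([np.cos(psi),np.sin(psi)]);ty=np.array([np.sin(psi),-np.cos(psi)])
F=np.array(s["force"]);print("F radial,tang(cw+),z",(F[:2]@tx).round(2),(F[:2]@ty).round(2),F[2].round(2),"M",np.round(s["moment"],3))
for n,q in [("post",(.6102,-.1865)),("axis",o)]: print("to",n,((q-p[:2])@tx*1e3).round(1),((q-p[:2])@ty*1e3).round(1))
E
python3 rel.py
```

```text
t 3.5 pos [ 0.6094 -0.179   0.2088] psi -1.083 w 0.0349 rot [-3.141 -0.    -1.083]
r 0.071 phi -1.0409
F radial,tang(cw+),z -0.03 0.54 -0.59 M [ 0.032 -0.005 -0.006]
to post 7.0 2.8
to axis -70.9 3.0
```

servo_tool([
  [[3.5,1.5,0,0],[3.5,1.5,0,0],[0,0,12,0],[0,0,14,0],[0,0,14,0],[0,0,14,0],[0,0,14,0],[0,0,14,0],[0,0,13,0],[0,0,0,0]],
])

```text
t: 4.33
eef_pos: [0.6086, -0.1879, 0.1119]
ee_rot: [3.139, 0.002, -1.077]
force: [-0.4, -0.1, -0.8]
width: 0.035
gripper_force: 0.0
```

servo_tool([
  [[0,0,0,0],[0,0,0,0],[0,0,0,0],[0,0,0,0],[0,0,0,0],[0,0,0,0],[0,0,0,0],[0,0,0,0],[0,0,0,0],[0,0,0,0]],
], claw=1, grip_force=5)

```text
t: 5.17
eef_pos: [0.6098, -0.1884, 0.114]
ee_rot: [3.142, 0.0, -1.08]
force: [-0.4, -0.0, 0.0]
width: 0.0002
gripper_force: 0.0
```

```bash
python3 rel.py
```

```text
t 5.1667 pos [ 0.6098 -0.1884  0.114 ] psi -1.08 w 0.0002 rot [ 3.142  0.    -1.08 ]
r 0.0794 phi -1.0955
F radial,tang(cw+),z -0.18 0.39 0.02 M [ 0.067  0.001 -0.023]
to post -1.5 -1.2
to axis -79.4 -1.2
```

```bash
python3 - <<'E'
from h import *
ims=[]
for c in ["wrist","side"]:
    im=eyes.grab_frame(c)[:,:,::-1];ims.append(im)
ims[1]=cv2.resize(ims[1][170:300,270:443],(560,420),interpolation=cv2.INTER_CUBIC)
cv2.imwrite("pics/g1.png",cv2.resize(np.vstack(ims),(448,600)) if 0 else cv2.resize(np.hstack(ims),(800,300)))
E
```

```text
(no output)
```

View pics/g1.png

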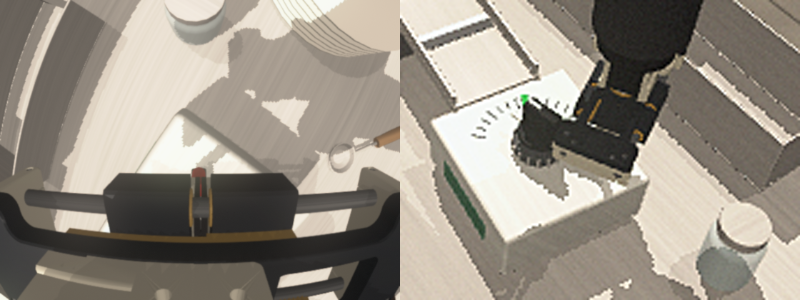

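```bash
python3 - <<'E'
from h import *
im=eyes.grab_frame("wrist")[:,:,::-1]
cv2.imwrite("pics/g2.png",cv2.resize(im[220:350,220:350],(600,600),interpolation=cv2.INTER_CUBIC))
s=telemetry.get_state();print(s["width"],s["gripper_force"])
C=cal("wrist")
d=np.array(s["eef_pos"]);K,R,t=C
for p in (d,d+[0,0,.03],[.6102,-.1865,.144],[.6102,-.1865,.124]):
    v=R@np.array(p)+t;th=np.arctan2(np.hypot(v[0],v[1]),v[2]);u=v[:2]/np.hypot(v[0],v[1])*th
    print(u*[K[0,0],K[1,1]]+K[:2,2])
E
```

```text
0.0007370316351338428 0.0
[279.54872603 243.63448042]
[279.36543744 263.33749847]
[277.09495479 265.77272593]
[277.44066125 251.82147109]
```

View pics/g2.png

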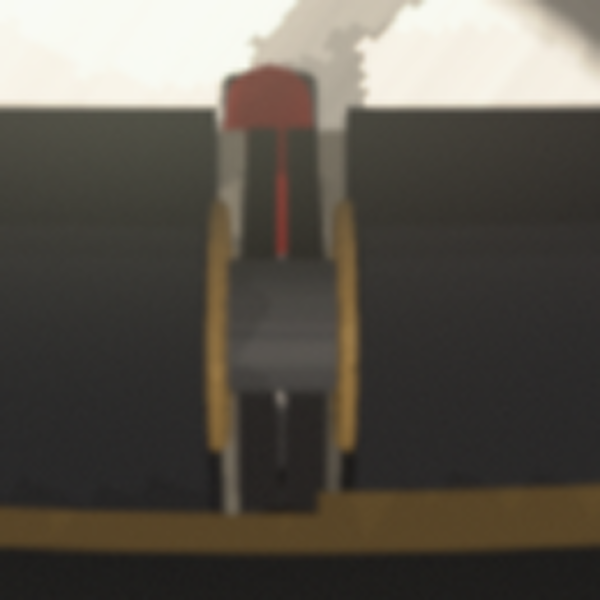

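```bash
python3 - <<'E'
from h import *
C=cal("wrist");s=telemetry.get_state();print("cam",-C[1].T@C[2],"tcp",s["eef_pos"])
o=np.array([.5735,-.1178])
for px in [(278.5,235),(278.5,241),(278.5,248)]:
    for z in (.094,.104,.114,.124,.144):
        p=atz(C,"wrist",px,z);d=p-o;print(px,z,p.round(4),np.hypot(*d).round(4),np.arctan2(*d[::-1]).round(3))
im=eyes.grab_frame("wrist")[:,:,::-1]
h=cv2.cvtColor(im.copy(),cv2.COLOR_BGR2HSV)
r=((h[...,0]<8)|(h[...,0]>172))&(h[...,1]>110)&(h[...,2]>60);print(blobs(r,4))
E
```

```text
cam [ 0.64310556 -0.25216232  0.30404041] tcp [ 0.60980192 -0.18835653  0.1140061 ]
(278.5, 235) 0.094 [ 0.6099 -0.1869] 0.0781 -1.086
(278.5, 235) 0.104 [ 0.6115 -0.19  ] 0.0816 -1.086
(278.5, 235) 0.114 [ 0.6131 -0.1931] 0.0851 -1.087
(278.5, 235) 0.124 [ 0.6146 -0.1962] 0.0885 -1.088
(278.5, 235) 0.144 [ 0.6178 -0.2024] 0.0955 -1.088
(278.5, 241) 0.094 [ 0.6078 -0.183 ] 0.0737 -1.086
(278.5, 241) 0.104 [ 0.6095 -0.1863] 0.0774 -1.087
(278.5, 241) 0.114 [ 0.6112 -0.1896] 0.0811 -1.087
(278.5, 241) 0.124 [ 0.6129 -0.1929] 0.0848 -1.088
(278.5, 241) 0.144 [ 0.6162 -0.1995] 0.0922 -1.089
(278.5, 248) 0.094 [ 0.6054 -0.1784] 0.0685 -1.086
(278.5, 248) 0.104 [ 0.6072 -0.1819] 0.0725 -1.087
(278.5, 248) 0.114 [ 0.609  -0.1855] 0.0764 -1.088
(278.5, 248) 0.124 [ 0.6108 -0.189 ] 0.0803 -1.088
(278.5, 248) 0.144 [ 0.6144 -0.196 ] 0.0882 -1.089
[([281.6, 242.7], [274, 238, 13, 9, 73]), ([280.5, 265.7], [280, 257, 3, 18, 37]), ([272.0, 241.4], [270, 238, 7, 9, 35]), ([280.0, 237.0], [280, 237, 1, 1, 1])]
```

The view is odd: the red post lines up with the closed fingers at (279,243), yet the width reads about 0. I'll open partly and check the red blob.

servo_tool([
  [[0,0,0,0],[0,0,0,0],[0,0,0,0],[0,0,0,0],[0,0,0,0],[0,0,0,0],[0,0,0,0],[0,0,0,0],[0,0,0,0],[0,0,0,0]],
], claw=0.4)

```text
t: 6.2
eef_pos: [0.6098, -0.1884, 0.1141]
ee_rot: [-3.142, -0.0, -1.08]
force: [-0.6, -0.3, 0.2]
width: 0.0262
gripper_force: 0.0
```

```bash
python3 rel.py; python3 - <<'E'
from h import *
im=eyes.grab_frame("wrist")[:,:,::-1]
h=cv2.cvtColor(im.copy(),cv2.COLOR_BGR2HSV)
r=((h[...,0]<8)|(h[...,0]>172))&(h[...,1]>110)&(h[...,2]>60);print(blobs(r,4))
s=eyes.grab_frame("side")[:,:,::-1]
a=cv2.resize(im[200:350,205:355],(500,500));b=cv2.resize(s[190:290,300:360],(300,500))
cv2.imwrite("pics/g3.png",np.hstack([a,b]))
E
```

```text
t 6.2 pos [ 0.6098 -0.1884  0.1141] psi -1.08 w 0.0262 rot [-3.142 -0.    -1.08 ]
r 0.0794 phi -1.0951
F radial,tang(cw+),z 0.0 0.66 0.22 M [0.053 0.052 0.031]
to post -1.5 -1.2
to axis -79.4 -1.2
[([278.5, 261.7], [268, 242, 20, 34, 456])]
```

View pics/g3.png

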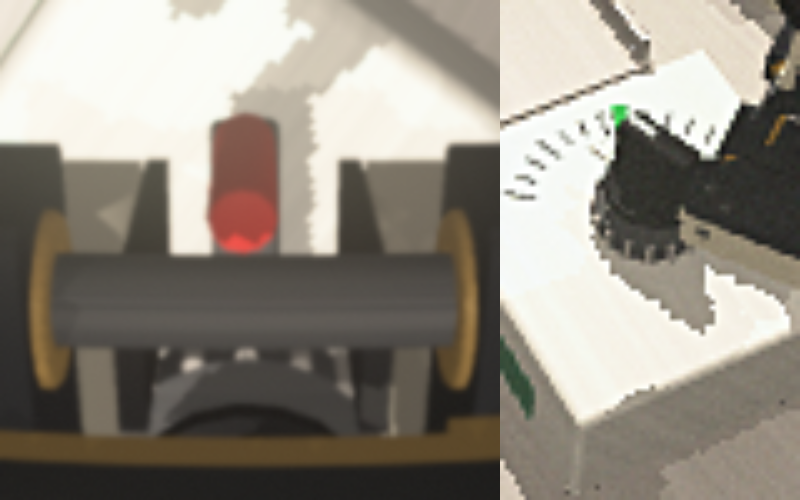

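The post at (278,262) stands between the open fingers, so shutting them passed it somehow. I'll test contact by pushing gently anticlockwise with one finger.

servo_tool([
  [[-0.5,-1.2,1,-0.015],[-0.5,-1.2,1,-0.015],[-0.5,-1.2,1,-0.015],[0,-1.2,0,-0.015],[0,-1.2,0,-0.015],[0,-1.2,0,-0.015],[0,-1.2,0,-0.015],[0,-1.2,0,-0.015],[0,-1.2,0,-0.015],[0,-1.2,0,-0.015]],
])

```text
t: 7.13
eef_pos: [0.6192, -0.1808, 0.1111]
ee_rot: [3.141, 0.0, -0.928]
force: [-0.6, -1.0, -1.1]
width: 0.0263
gripper_force: 0.5
```

```bash
cat > post.py <<'E'
from h import *
# post position from wrist red blob (open fingers): top end of blob
def f():
    C=cal("wrist");im=eyes.grab_frame("wrist")
    h=cv2.cvtColor(im,cv2.COLOR_RGB2HSV)
    r=((h[...,0]<8)|(h[...,0]>172))&(h[...,1]>110)&(h[...,2]>60);b=blobs(r,2);print(b)
    if not b: return
    p=atz(C,"wrist",b[0][0],.124);d=p-[.5735,-.1178];print("post",p.round(4),np.hypot(*d).round(4),np.arctan2(*d[::-1]).round(3))
f()
E
python3 rel.py; python3 post.py
```

```text
t 7.1333 pos [ 0.6192 -0.1808  0.1111] psi -0.928 w 0.0263 rot [ 3.141  0.    -0.928]
r 0.0778 phi -0.9432
F radial,tang(cw+),z 0.44 1.07 -1.15 M [-0.167  0.319 -0.029]
to post -0.8 10.6
to axis -77.8 -1.2
[([294.6, 258.8], [285, 237, 21, 40, 576]), ([284.3, 241.3], [284, 241, 2, 2, 3])]
post [ 0.609  -0.1823] 0.0736 -1.067
```

servo_tool([
  [[0,-1.2,0,-0.015],[0,-1.2,0,-0.015],[0,-1.2,0,-0.015],[0,-1.2,0,-0.015],[0,-1.2,0,-0.015],[0,-1.2,0,-0.015],[0,-1.2,0,-0.015],[0,-1.2,0,-0.015],[0,-1.2,0,-0.015],[0,-1.2,0,-0.015]],
])

```text
t: 8.02
eef_pos: [0.6285, -0.1728, 0.1111]
ee_rot: [-3.142, -0.0, -0.778]
force: [-0.5, -0.8, -0.6]
width: 0.0263
gripper_force: 0.4
```

```bash
python3 rel.py; python3 post.py
```

```text
t 8.0167 pos [ 0.6285 -0.1728  0.1111] psi -0.778 w 0.0263 rot [-3.142 -0.    -0.778]
r 0.0778 phi -0.7857
F radial,tang(cw+),z 0.2 0.91 -0.65 M [-0.25   0.129 -0.026]
to post -3.4 22.6
to axis -77.8 -0.6
[([293.7, 256.0], [284, 235, 22, 42, 690])]
post [ 0.6203 -0.1767] 0.0752 -0.899
```

servo_tool([
  [[-0.1,-3.9,0,-0.05],[-0.1,-3.9,0,-0.05],[-0.1,-3.9,0,-0.05],[-0.1,-3.9,0,-0.05],[-0.1,-3.9,0,-0.05],[-0.1,-3.9,0,-0.05],[-0.1,-3.9,0,-0.05],[-0.1,-3.9,0,-0.05],[-0.1,-3.9,0,-0.05],[-0.1,-3.9,0,-0.05]],
])

```text
t: 8.9
eef_pos: [0.6483, -0.1395, 0.1112]
ee_rot: [3.142, -0.001, -0.277]
force: [0.5, -1.7, 0.2]
width: 0.0266
gripper_force: 0.6
```

```bash
python3 rel.py; python3 post.py
```

```text
t 8.9 pos [ 0.6483 -0.1395  0.1112] psi -0.277 w 0.0266 rot [ 3.142e+00 -1.000e-03 -2.770e-01]
r 0.0779 phi -0.2822
F radial,tang(cw+),z 0.98 1.46 0.23 M [-0.519 -0.111  0.041]
to post -23.8 55.6
to axis -77.9 -0.4
[([293.5, 255.6], [284, 235, 22, 41, 708])]
post [ 0.6428 -0.1467] 0.075 -0.395
```

servo_tool([
  [[0,6,0,0],[0,0,-21,0],[0,0,-21,0],[0,0,-21,0],[0,0,-21,0],[-28,-3,0,0],[-28,-3,0,0],[-22,0,0,0],[0,0,0,0.105],[0,0,0,0.105]],
], claw=0.2)

```text
t: 9.78
eef_pos: [0.5718, -0.1181, 0.1961]
ee_rot: [-3.141, -0.001, -0.496]
force: [-0.1, -0.0, -1.1]
width: 0.0354
gripper_force: 0.0
```

servo_tool([
  [[0,0,0,0.105],[0,0,0,0.105],[0,0,0,0.105],[0,0,0,0.105],[0,0,0,0.105],[0,0,0,0.105],[0,0,0,0.105],[0,0,0,0.1],[0,0,0,0],[0,0,0,0]],
])

```text
t: 10.62
eef_pos: [0.5727, -0.1184, 0.1951]
ee_rot: [-3.141, 0.0, -1.323]
force: [0.3, 0.1, 0.5]
width: 0.0353
gripper_force: 0.0
```

```bash
python3 rel.py
```

```text
t 10.6167 pos [ 0.5727 -0.1184  0.1951] psi -1.323 w 0.0353 rot [-3.141  0.    -1.323]
r 0.001 phi -2.5002
F radial,tang(cw+),z 0.0 -0.27 0.52 M [ 0.066 -0.028  0.004]
to post 75.2 -19.6
to axis -0.4 -0.9
```

servo_tool([
  [[-0.4,-0.9,9.5,0],[0,0,9.5,0],[0,0,9.5,0],[0,0,9.5,0],[0,0,9.5,0],[0,0,9.5,0],[0,0,9.5,0],[0,0,0,0],[0,0,0,0],[0,0,0,0]],
])

```text
t: 11.45
eef_pos: [0.574, -0.1175, 0.1289]
ee_rot: [-3.141, -0.0, -1.325]
force: [-0.6, 0.9, -0.2]
width: 0.0355
gripper_force: 0.0
```

servo_tool([
  [[0,0,0,0],[0,0,0,0],[0,0,0,0],[0,0,0,0],[0,0,0,0],[0,0,0,0],[0,0,0,0],[0,0,0,0],[0,0,0,0],[0,0,0,0]],
], claw=1, grip_force=20)

```text
t: 12.28
eef_pos: [0.5733, -0.1176, 0.1289]
ee_rot: [3.141, -0.0, -1.325]
force: [-4.3, -0.3, 5.8]
width: 0.0153
gripper_force: 20.0
```

```bash
python3 rel.py
```

```text
t 12.2833 pos [ 0.5733 -0.1176  0.1289] psi -1.325 w 0.0153 rot [ 3.141 -0.    -1.325]
r 0.0003 phi 2.3448
F radial,tang(cw+),z -0.75 4.22 5.85 M [-0.024  1.619 -0.064]
to post 75.8 -19.0
to axis 0.3 -0.1
```

servo_tool([
  [[0,-0.3,0,0.02],[0,0,0,0.07],[0,0,0,0.07],[0,0,0,0.07],[0,0,0,0.07],[0,0,0,0.07],[0,0,0,0.07],[0,0,0,0.07],[0,0,0,0.07],[0,0,0,0.07]],
])

```text
t: 13.12
eef_pos: [0.573, -0.1175, 0.1288]
ee_rot: [3.14, -0.001, -1.978]
force: [-5.0, 0.6, 7.2]
width: 0.0152
gripper_force: 20.0
```

servo_tool([
  [[0,0,0,0.05],[0,0,0,0],[0,0,0,0],[0,0,0,0],[0,0,0,0],[0,0,0,0],[0,0,0,0],[0,0,0,0],[0,0,0,0],[0,0,0,0]],
])

```text
t: 13.95
eef_pos: [0.573, -0.1175, 0.1288]
ee_rot: [3.14, -0.001, -2.025]
force: [-6.0, 1.6, 6.7]
width: 0.0143
gripper_force: 20.0
```

```bash
python3 rel.py
```

```text
t 13.95 pos [ 0.573  -0.1175  0.1288] psi -2.025 w 0.0143 rot [ 3.140e+00 -1.000e-03 -2.025e+00]
r 0.0006 phi 2.629
F radial,tang(cw+),z 1.22 6.06 6.65 M [0.246 2.307 0.064]
to post 45.7 -63.7
to axis 0.0 -0.6
```

servo_tool([
  [[0,0,0,0],[0,0,0,0],[0,0,0,0],[0,0,0,0],[0,0,-20,0],[0,0,-25,0],[0,0,-25,0],[-15,0,-25,0],[-25,0,-25,0],[-25,0,-10,0]],
], claw=0.2)

```text
t: 14.78
eef_pos: [0.6043, -0.0589, 0.2628]
ee_rot: [-3.136, 0.003, -2.026]
force: [1.0, -0.1, 0.6]
width: 0.0355
gripper_force: 0.0
```

servo_tool([
  [[0,0,0,0],[0,0,0,0],[0,0,0,0],[0,0,0,0],[0,0,0,0],[0,0,0,0],[0,0,0,0],[0,0,0,0],[0,0,0,0],[0,0,0,0]],
])

```text
t: 15.62
eef_pos: [0.6024, -0.0591, 0.2586]
ee_rot: [-3.142, -0.0, -2.025]
force: [0.3, -0.8, -0.8]
width: 0.0353
gripper_force: 0.0
```

```bash
python3 look.py w2; python3 - <<'E'
import cv2,numpy as np
from h import *
d=np.load("pics/w2.npz");C=(d["K"],d["R"],d["t"]);K,R,t=C
def px(p):
    v=R@np.array(p)+t;r=np.hypot(v[0],v[1]);return v[:2]/r*np.arctan2(r,v[2])*[K[0,0],K[1,1]]+K[:2,2]
c=px([.5735,-.1178,.12]).round().astype(int);print(c)
im=cv2.imread("pics/w2.png");x,y=max(c[0]-75,0),max(c[1]-75,0);print("origin",x,y)
cv2.imwrite("pics/c2.png",cv2.resize(im[y:y+150,x:x+150],(600,600),interpolation=cv2.INTER_CUBIC))
E
```

```text
{'t': 15.6167, 'q': [0.2247, 0.2111, -0.0484, 0.0, -1.3114, -0.6789], 'eef_pos': [0.6024, -0.0591, 0.2586], 'ee_rot': [-3.1416, -0.0, -2.0249], 'force': [0.2887, -0.7958, -0.763], 'width': 0.0353}
red [] green []
dial [([0.5687, -0.1122, 0.1223], 0.79), ([0.6017, -0.0608, 0.0908], 0.62)]
pointer [([0.5716, -0.1132, 0.1263], 0.61)]
post [([0.6069, -0.1382, 0.1087], 0.72)]
mark [([0.6023, -0.0573, 0.0875], 0.78)]
ring [([0.6083, -0.1351, 0.105], 0.78), ([0.3919, 0.3075, 0.0175], 0.2)]
[281 133]
origin 206 58
```

View pics/c2.png

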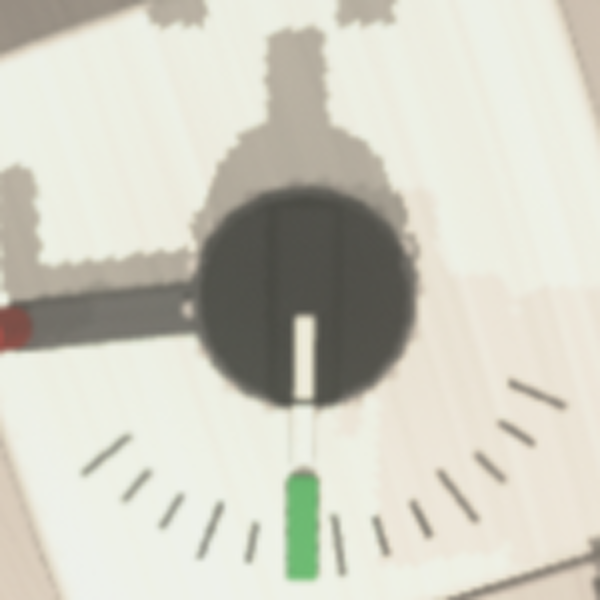

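The crop shows the pointer ending exactly at the green tab, at about (302,470), and collinear with it. Next is tightening, so I return to the post.

servo_tool([
  [[20.3,-25.9,0,0],[20.3,-25.9,0,0],[20.3,-25.9,0,0],[0,0,6,-0.12],[0,0,6,-0.12],[0,0,6,-0.12],[0,0,6,-0.12],[0,0,6,-0.12],[0,0,6,-0.12],[0,0,6,-0.12]],
], claw=0.4)

```text
t: 16.75
eef_pos: [0.6456, -0.1478, 0.2162]
ee_rot: [3.141, 0.0, -1.179]
force: [0.0, 0.2, -1.0]
width: 0.026
gripper_force: 0.0
```

servo_tool([
  [[0,0,6,-0.12],[0,0,6,-0.12],[0,0,6,-0.12],[0,0,6,-0.12],[0,0,6,-0.12],[0,0,6,-0.12],[0,0,6,-0.07],[0,0,0,0],[0,0,0,0],[0,0,0,0]],
])

```text
t: 17.58
eef_pos: [0.6458, -0.1478, 0.175]
ee_rot: [-3.142, -0.0, -0.397]
force: [-0.3, 0.1, 1.4]
width: 0.0263
gripper_force: 0.0
```

```bash
sed -i 's/(.6102,-.1865)/(.6455,-.1478)/' rel.py; python3 rel.py; sed -i 's/"wrist",b\[0\]\[0\],.124/"wrist",b[0][0],.134/' post.py; python3 post.py
```

```text
t 17.5833 pos [ 0.6458 -0.1478  0.175 ] psi -0.397 w 0.0263 rot [-3.142 -0.    -0.397]
r 0.0783 phi -0.3928
F radial,tang(cw+),z -0.33 0.07 1.39 M [ 0.02   0.027 -0.022]
to post -0.3 0.2
to axis -78.3 0.4
[([276.9, 225.4], [270, 210, 16, 27, 274])]
post [ 0.6452 -0.1454] 0.0768 -0.367
```

servo_tool([
  [[0,-1,9,0],[0,0,9,0],[0,0,9,0],[0,0,9,0],[0,0,9,0],[0,0,9,0],[0,0,9,0],[0,0,0,0],[0,0,0,0],[0,0,0,0]],
])

```text
t: 18.47
eef_pos: [0.6463, -0.1469, 0.1118]
ee_rot: [3.142, -0.0, -0.395]
force: [-0.2, -0.8, 0.7]
width: 0.0265
gripper_force: 0.0
```

```bash
python3 rel.py;python3 post.py
```

```text
t 18.4667 pos [ 0.6463 -0.1469  0.1118] psi -0.395 w 0.0265 rot [ 3.142 -0.    -0.395]
r 0.0784 phi -0.3803
F radial,tang(cw+),z 0.09 0.86 0.74 M [ 0.007  0.055 -0.028]
to post -0.4 1.1
to axis -78.4 1.1
[([278.9, 255.5], [269, 235, 21, 41, 690])]
post [ 0.647  -0.1471] 0.0791 -0.379
```

servo_tool([
  [[0,2.4,0,0.03],[0,2.4,0,0.03],[0,2.4,0,0.03],[0,2.4,0,0.03],[0,2.4,0,0.03],[0,2.4,0,0.03],[0,2.4,0,0.03],[0,2.4,0,0.03],[0,2.4,0,0.03],[0,2.4,0,0.03]],
])

```text
t: 19.35
eef_pos: [0.6346, -0.1674, 0.1126]
ee_rot: [-3.14, -0.001, -0.696]
force: [-0.6, 1.4, 0.5]
width: 0.0263
gripper_force: 0.5
```

```bash
python3 rel.py;python3 post.py
```

```text
t 19.35 pos [ 0.6346 -0.1674  0.1126] psi -0.696 w 0.0263 rot [-3.14e+00 -1.00e-03 -6.96e-01]
r 0.0787 phi -0.6823
F radial,tang(cw+),z -1.33 -0.72 0.5 M [0.297 0.025 0.012]
to post -4.2 -22.1
to axis -78.7 1.1
[([267.0, 256.3], [256, 236, 21, 41, 675])]
post [ 0.639  -0.1623] 0.0792 -0.596
```

servo_tool([
  [[-0.2,4.7,0,0.06],[-0.2,4.7,0,0.06],[-0.2,4.7,0,0.06],[-0.2,4.7,0,0.06],[-0.2,4.7,0,0.06],[-0.2,4.7,0,0.06],[-0.2,4.7,0,0.06],[-0.2,4.7,0,0.06],[-0.2,4.7,0,0.06],[-0.2,4.7,0,0.06]],
])

```text
t: 20.23
eef_pos: [0.5957, -0.1924, 0.1127]
ee_rot: [-3.139, -0.001, -1.297]
force: [1.2, -0.5, 1.6]
width: 0.0263
gripper_force: 0.7
```

```bash
python3 rel.py;python3 post.py
```

```text
t 20.2333 pos [ 0.5957 -0.1924  0.1127] psi -1.297 w 0.0263 rot [-3.139e+00 -1.000e-03 -1.297e+00]
r 0.0779 phi -1.2815
F radial,tang(cw+),z 0.82 -1.01 1.56 M [ 0.065 -0.464  0.037]
to post -29.5 -60.0
to axis -77.9 1.2
[([265.3, 257.6], [256, 236, 18, 40, 541])]
post [ 0.6034 -0.19  ] 0.0781 -1.178
```

servo_tool([
  [[-0.1,1.6,0,0.02],[-0.1,1.6,0,0.02],[-0.1,1.6,0,0.02],[-0.1,1.6,0,0.02],[-0.1,1.6,0,0.02],[-0.1,1.6,0,0.02],[-0.1,1.6,0,0.02],[-0.1,1.6,0,0.02],[-0.1,1.6,0,0.02],[-0.1,1.6,0,0.02]],
])

```text
t: 21.12
eef_pos: [0.5798, -0.1949, 0.1125]
ee_rot: [-3.14, -0.001, -1.496]
force: [1.2, -3.8, 5.6]
width: 0.0263
gripper_force: 2.7
```

```bash
python3 rel.py;python3 post.py
```

```text
t 21.1167 pos [ 0.5798 -0.1949  0.1125] psi -1.496 w 0.0263 rot [-3.140e+00 -1.000e-03 -1.496e+00]
r 0.0774 phi -1.4899
F radial,tang(cw+),z 3.85 -0.88 5.59 M [-1.371 -0.844 -0.098]
to post -42.0 -69.1
to axis -77.3 0.5
[([264.7, 254.0], [256, 234, 18, 41, 628])]
post [ 0.5884 -0.1964] 0.08 -1.384
```

```bash
python3 rel.py; python3 - <<'E'
from h import *
s=telemetry.get_state();print(np.round(s["force"],2),np.round(s["moment"],2),s["gripper_force"],np.round(s["q"],3))
for n in ["jar","plates"]:
    eyes.grab_frame("top");print(n,[(np.round(d["position"],3).tolist(),round(d["conf"],2)) for d in recognise("top",n)[:2]])
s=telemetry.get_state();print(np.round(s["force"],2),np.round(s["moment"],2),s["gripper_force"])
a=eyes.grab_frame("wrist")[:,:,::-1];b=eyes.grab_frame("side")[:,:,::-1]
cv2.imwrite("pics/g4.png",np.hstack([cv2.resize(a[180:360,190:370],(500,500)),cv2.resize(b[180:310,300:378],(300,500))]))
E
```

```text
t 21.1667 pos [ 0.5794 -0.1949  0.1125] psi -1.497 w 0.0262 rot [-3.140e+00 -1.000e-03 -1.497e+00]
r 0.0773 phi -1.4941
F radial,tang(cw+),z 3.45 -0.25 5.57 M [-1.315 -0.596 -0.082]
to post -42.1 -69.4
to axis -77.3 0.3
[ 0.5  -3.42  5.57] [-1.31 -0.6  -0.08] 2.823120877146721 [-5.000e-03  3.180e-01 -2.480e-01  1.000e-03 -1.003e+00  7.700e-02]
jar []
plates [([0.544, -0.477, 0.092], 0.87), ([0.324, 0.458, 0.048], 0.37)]
[ 0.25 -3.17  5.01] [-1.36 -0.42 -0.  ] 2.997322976589203
```

View pics/g4.png

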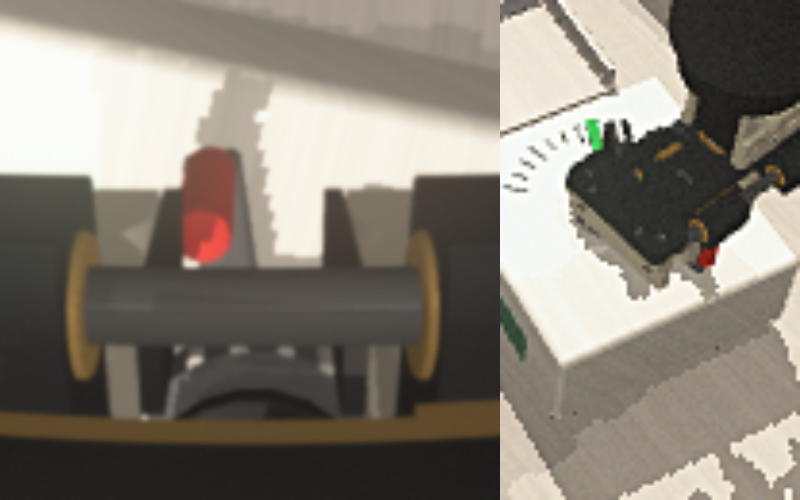

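The left finger pushes the post square on at about (207,205) in the crop, but the radial and vertical forces look like friction wind-up. I'll back off slightly, re-centre, and push on slowly.

servo_tool([
  [[0,-3,0,0],[0.7,-2,-1,0],[0,0,-1,0],[0,0,0,0],[0,0,0,0],[0,0,0,0],[0,0,0,0],[0,0,0,0],[0,0,0,0],[0,0,0,0]],
])

```text
t: 22.3
eef_pos: [0.5838, -0.1945, 0.1135]
ee_rot: [3.141, 0.0, -1.495]
force: [-0.9, 1.1, 0.2]
width: 0.0263
gripper_force: 0.0
```

```bash
python3 rel.py;python3 post.py
```

```text
t 22.3 pos [ 0.5838 -0.1945  0.1135] psi -1.495 w 0.0263 rot [ 3.141  0.    -1.495]
r 0.0774 phi -1.437
F radial,tang(cw+),z -1.14 0.8 0.24 M [ 0.048 -0.02  -0.022]
to post -41.8 -65.0
to axis -77.2 4.5
[([265.2, 254.3], [256, 234, 19, 41, 637])]
post [ 0.5922 -0.1954] 0.0798 -1.335
```

servo_tool([
  [[0,0.8,0,0],[0,0.8,0,0],[0,0.8,0,0],[0,0.8,0,0],[0,0.6,0,0],[0,0.5,0,0.005],[0,0.5,0,0.005],[0,0.5,0,0.005],[0,0.5,0,0.005],[0,0.5,0,0.005]],
])

```text
t: 23.18
eef_pos: [0.5775, -0.1949, 0.1136]
ee_rot: [-3.142, 0.0, -1.52]
force: [0.3, -0.2, -0.1]
width: 0.0265
gripper_force: 0.0
```

```bash
python3 rel.py;python3 post.py;python3 -c "
from station import telemetry
s=telemetry.get_state();print(s['force'],s['gripper_force'])"
```

```text
t 23.1833 pos [ 0.5775 -0.1949  0.1136] psi -1.52 w 0.0265 rot [-3.142  0.    -1.52 ]
r 0.0772 phi -1.5184
F radial,tang(cw+),z 0.24 -0.3 -0.09 M [ 0.071 -0.047  0.036]
to post -43.6 -70.2
to axis -77.2 0.2
[([258.3, 250.5], [249, 235, 16, 38, 329])]
post [ 0.5899 -0.1981] 0.082 -1.37
[-1.05203756  0.5376009  -0.56940706] 0.0
```

Finger-tip pixels (front edge at v≈248) fit pads 30 mm higher than the reported TCP. So the tips have only been brushing the post's top, and I need to go about 25 mm lower after re-centring.

servo_tool([
  [[0,-4,0,0],[0,-4,0,0],[0.8,-4,0,0],[0,0,0,-0.08],[0,0,0,-0.07],[0,0,0,0],[0,0,0,0],[0,0,0,0],[0,0,0,0],[0,0,0,0]],
])

```text
t: 24.07
eef_pos: [0.5897, -0.1951, 0.1136]
ee_rot: [-3.142, -0.0, -1.371]
force: [1.0, -1.1, -0.5]
width: 0.026
gripper_force: 0.0
```

```bash
python3 rel.py;python3 post.py
```

```text
t 24.0667 pos [ 0.5897 -0.1951  0.1136] psi -1.371 w 0.026 rot [-3.142 -0.    -1.371]
r 0.079 phi -1.3647
F radial,tang(cw+),z 1.24 -0.78 -0.55 M [ 0.009 -0.061 -0.009]
to post -35.3 -64.1
to axis -79.0 0.5
[([274.6, 256.8], [264, 235, 21, 41, 641])]
post [ 0.5925 -0.1945] 0.079 -1.328
```

servo_tool([
  [[0,-2.5,0,-0.03],[0,0,3,0],[0,0,4,0],[0,0,4,0],[0,0,4,0],[0,0,4,0],[0,0,3,0],[0,0,0,0],[0,0,0,0],[0,0,0,0]],
])

```text
t: 24.95
eef_pos: [0.5922, -0.1947, 0.0917]
ee_rot: [-3.141, -0.0, -1.34]
force: [0.5, -0.2, 0.8]
width: 0.0263
gripper_force: 0.0
```

```bash
python3 rel.py;python3 post.py
```

```text
t 24.95 pos [ 0.5922 -0.1947  0.0917] psi -1.34 w 0.0263 rot [-3.141 -0.    -1.34 ]
r 0.0791 phi -1.3323
F radial,tang(cw+),z 0.33 -0.43 0.82 M [0.038 0.008 0.001]
to post -33.4 -62.6
to axis -79.1 0.6
[([278.5, 262.3], [268, 247, 22, 30, 545])]
post [ 0.5941 -0.2006] 0.0854 -1.327
```

servo_tool([
  [[0,0,3.5,0],[0,0,3.5,0],[0,1.2,0,0.015],[0,1.2,0,0.015],[0,1.2,0,0.015],[0,1.2,0,0.015],[0,1.2,0,0.015],[0,1.2,0,0.015],[0,1.2,0,0.015],[0,1.2,0,0.015]],
])

```text
t: 25.83
eef_pos: [0.5827, -0.1964, 0.0847]
ee_rot: [-3.141, -0.0, -1.461]
force: [1.1, -0.1, 0.8]
width: 0.0263
gripper_force: 0.3
```

```bash
python3 rel.py;python3 post.py
```

```text
t 25.8333 pos [ 0.5827 -0.1964  0.0847] psi -1.461 w 0.0263 rot [-3.141 -0.    -1.461]
r 0.0791 phi -1.4546
F radial,tang(cw+),z 0.2 -1.05 0.77 M [ 0.102 -0.277  0.035]
to post -41.4 -67.8
to axis -79.1 0.5
[([267.9, 264.7], [256, 252, 23, 24, 462])]
post [ 0.5891 -0.2039] 0.0875 -1.391
```

servo_tool([
  [[0,1.6,0,0.02],[0,1.6,0,0.02],[0,1.6,0,0.02],[0,1.6,0,0.02],[0,1.6,0,0.02],[0,1.6,0,0.02],[0,1.6,0,0.02],[0,1.6,0,0.02],[0,1.6,0,0.02],[0,1.6,0,0.02]],
])

```text
t: 26.72
eef_pos: [0.5665, -0.1967, 0.0846]
ee_rot: [-3.142, -0.0, -1.662]
force: [0.6, -0.0, 0.6]
width: 0.0265
gripper_force: 0.3
```

```bash
python3 rel.py
```

```text
t 26.7167 pos [ 0.5665 -0.1967  0.0846] psi -1.662 w 0.0265 rot [-3.142 -0.    -1.662]
r 0.0792 phi -1.6595
F radial,tang(cw+),z -0.05 -0.57 0.57 M [ 0.072 -0.267 -0.007]
to post -55.9 -74.2
to axis -79.2 0.2
```

Still loose, so I continue.

servo_tool([
  [[-0.1,1.6,0,0.02],[-0.1,1.6,0,0.02],[-0.1,1.6,0,0.02],[-0.1,1.6,0,0.02],[-0.1,1.6,0,0.02],[-0.1,1.6,0,0.02],[-0.1,1.6,0,0.02],[-0.1,1.6,0,0.02],[-0.1,1.6,0,0.02],[-0.1,1.6,0,0.02]],
])

```text
t: 27.55
eef_pos: [0.5509, -0.1928, 0.0845]
ee_rot: [3.142, -0.0, -1.862]
force: [1.3, -1.0, -0.2]
width: 0.0263
gripper_force: 0.4
```

```bash
python3 rel.py
```

```text
t 27.55 pos [ 0.5509 -0.1928  0.0845] psi -1.862 w 0.0263 rot [ 3.142 -0.    -1.862]
r 0.0783 phi -1.863
F radial,tang(cw+),z 0.55 -1.49 -0.24 M [-0.194 -0.283 -0.054]
to post -70.2 -77.7
to axis -78.3 -0.1
```

servo_tool([
  [[0,1.6,0,0.02],[0,1.6,0,0.02],[0,1.6,0,0.02],[0,1.6,0,0.02],[0,1.6,0,0.02],[0,1.6,0,0.02],[0,1.6,0,0.02],[0,1.6,0,0.02],[0,1.6,0,0.02],[0,1.6,0,0.02]],
])

```text
t: 28.38
eef_pos: [0.5367, -0.187, 0.0847]
ee_rot: [-3.141, 0.0, -2.062]
force: [4.1, -2.0, -2.3]
width: 0.0262
gripper_force: 2.0
```

```bash
python3 rel.py
```

```text
t 28.3833 pos [ 0.5367 -0.187   0.0847] psi -2.062 w 0.0262 rot [-3.141  0.    -2.062]
r 0.0784 phi -2.0602
F radial,tang(cw+),z -0.18 -4.51 -2.26 M [-0.635 -1.376  0.025]
to post -85.9 -77.5
to axis -78.4 0.1
```

It bites at about 4.5 N, so I slow down.

servo_tool([
  [[0,0.8,0,0.01],[0,0.8,0,0.01],[0,0.8,0,0.01],[0,0.8,0,0.01],[0,0.8,0,0.01],[0,0.8,0,0.01],[0,0.8,0,0.01],[0,0.8,0,0.01],[0,0.8,0,0.01],[0,0.8,0,0.01]],
])

```text
t: 29.22
eef_pos: [0.5297, -0.1829, 0.0847]
ee_rot: [-3.141, 0.0, -2.161]
force: [5.2, -3.7, -2.1]
width: 0.0263
gripper_force: 3.2
```

```bash
python3 rel.py
```

```text
t 29.2167 pos [ 0.5297 -0.1829  0.0847] psi -2.161 w 0.0263 rot [-3.141  0.    -2.161]
r 0.0785 phi -2.1627
F radial,tang(cw+),z 0.19 -6.44 -2.06 M [-1.076 -2.031 -0.011]
to post -93.6 -76.7
to axis -78.5 -0.2
```

servo_tool([
  [[0,0.6,0,0.007],[0,0.6,0,0.007],[0,0.6,0,0.007],[0,0.6,0,0.007],[0,0.6,0,0.007],[0,0.6,0,0.007],[0,0.6,0,0.007],[0,0.6,0,0.007],[0,0.6,0,0.007],[0,0.6,0,0.007]],
])

```text
t: 30.05
eef_pos: [0.5248, -0.1795, 0.0847]
ee_rot: [-3.141, 0.0, -2.23]
force: [4.3, -2.9, -0.3]
width: 0.0266
gripper_force: 2.7
```

```bash
python3 rel.py
```

```text
t 30.05 pos [ 0.5248 -0.1795  0.0847] psi -2.23 w 0.0266 rot [-3.141  0.    -2.23 ]
r 0.0786 phi -2.2395
F radial,tang(cw+),z -0.36 -5.19 -0.33 M [-0.978 -1.728 -0.029]
to post -99.0 -76.0
to axis -78.6 -0.7
```

```bash
python3 post.py; python3 rel.py|sed -n 2,3p
```

```text
[([267.0, 263.8], [255, 250, 23, 26, 505])]
post [ 0.5246 -0.1905] 0.0876 -2.163
r 0.0787 phi -2.2411
F radial,tang(cw+),z 0.21 -5.09 -1.52 M [-0.919 -1.617 -0.041]
```

servo_tool([
  [[0,0.5,0,0.006],[0,0.5,0,0.006],[0,0.5,0,0.006],[0,0.5,0,0.006],[0,0.5,0,0.006],[0,0.5,0,0.006],[0,0.5,0,0.006],[0,0.5,0,0.006],[0,0.5,0,0.006],[0,0.5,0,0.006]],
])

```text
t: 30.93
eef_pos: [0.5209, -0.1764, 0.0848]
ee_rot: [-3.141, 0.0, -2.29]
force: [5.4, -3.5, -1.4]
width: 0.0265
gripper_force: 2.9
```

```bash
python3 rel.py; python3 post.py
```

```text
t 30.9333 pos [ 0.5209 -0.1764  0.0848] psi -2.29 w 0.0265 rot [-3.141  0.    -2.29 ]
r 0.0788 phi -2.3028
F radial,tang(cw+),z -0.95 -6.41 -1.36 M [-1.188 -1.712 -0.028]
to post -103.6 -74.9
to axis -78.7 -1.0
[([267.0, 263.7], [255, 250, 23, 26, 507])]
post [ 0.5201 -0.1873] 0.0877 -2.225
```

The post follows the finger, but the reading may dip at this crawl. I'll read it at a slightly brisker pace over a short arc.

servo_tool([
  [[0,0,0,0],[0,0,0,0],[0,0,0,0],[0,0,0,0],[0,0,0,0],[0,0,0,0],[0.2,0.8,0,0.01],[0.2,0.8,0,0.01],[0,0.8,0,0.01],[0,0.8,0,0.01]],
])

```text
t: 31.82
eef_pos: [0.5187, -0.1743, 0.0847]
ee_rot: [-3.141, 0.001, -2.33]
force: [5.7, -3.0, 0.1]
width: 0.0269
gripper_force: 3.1
```

```bash
python3 rel.py; python3 post.py; python3 -c "
from station import telemetry
print(telemetry.get_state()['gripper_force'])"
```

```text
t 31.8167 pos [ 0.5187 -0.1743  0.0847] psi -2.33 w 0.0269 rot [-3.141e+00  1.000e-03 -2.330e+00]
r 0.0787 phi -2.3409
F radial,tang(cw+),z -1.75 -6.18 0.09 M [-1.025 -2.109  0.06 ]
to post -106.5 -73.7
to axis -78.7 -0.8
[([267.0, 263.7], [255, 250, 23, 26, 507])]
post [ 0.5175 -0.1853] 0.0877 -2.264
2.8245556354522705
```

servo_tool([
  [[0.1,0.8,0,0.01],[0.1,0.8,0,0.01],[0.1,0.8,0,0.01],[0,0.8,0,0.01],[0,0.8,0,0.01],[0,0.8,0,0.01],[0,0.8,0,0.01],[0,0.8,0,0.01],[0,0.8,0,0.01],[0,0.8,0,0.01]],
])

```text
t: 32.7
eef_pos: [0.5135, -0.1688, 0.0849]
ee_rot: [-3.14, 0.002, -2.43]
force: [8.4, -3.5, -2.0]
width: 0.0261
gripper_force: 3.8
```

```bash
python3 rel.py; python3 post.py; python3 -c "
from station import telemetry
print(telemetry.get_state()['gripper_force'])"
```

```text
t 32.7 pos [ 0.5135 -0.1688  0.0849] psi -2.43 w 0.0261 rot [-3.14e+00  2.00e-03 -2.43e+00]
r 0.0788 phi -2.4368
F radial,tang(cw+),z -4.03 -8.12 -1.95 M [-1.29  -2.703 -0.017]
to post -113.7 -70.3
to axis -78.8 -0.5
[([267.0, 263.7], [255, 250, 23, 26, 508])]
post [ 0.5113 -0.1796] 0.0877 -2.359
3.4130001068115234
```

Push is 8.2 N at the post, so it's properly tight. I'll let go, rise, and check the dial.

servo_tool([
  [[0,-3,0,0],[0,-4,0,0],[0,0,0,0],[0,0,-12,0],[0,0,-27,0],[0,0,-27,0],[0,0,-27,0],[0,0,-27,0],[0,0,-27,0],[0,0,-27,0]],
])

```text
t: 33.58
eef_pos: [0.5148, -0.1738, 0.259]
ee_rot: [3.139, -0.002, -2.43]
force: [0.6, 0.2, -0.8]
width: 0.026
gripper_force: 0.0
```

servo_tool([
  [[-35,8,0,0],[-35,8,0,0],[-35,8,0,0],[-34,8,0,0],[0,0,0,-0.1],[0,0,0,-0.1],[0,0,0,-0.1],[0,0,0,-0.1],[0,0,0,0],[0,0,0,0]],
])

```text
t: 34.42
eef_pos: [0.6, -0.0591, 0.2577]
ee_rot: [3.139, -0.001, -2.033]
force: [-0.3, -0.3, 0.4]
width: 0.026
gripper_force: 0.0
```

```bash
python3 look.py w3; cat > ang.py <<'E'
from h import *
import sys
o=np.array([.5735,-.1178]);an=lambda v:round(float(np.arctan2(v[1],v[0])),3)
for n in sys.argv[1:]:
    im=cv2.imread(f"pics/{n}.png");d=np.load(f"pics/{n}.npz");C=d["K"],d["R"],d["t"];K,R,t=C
    h=cv2.cvtColor(im,cv2.COLOR_BGR2HSV).astype(int);H,S,V=h[...,0],h[...,1],h[...,2]
    g=(H>40)&(H<95)&(S>90)&(V>100);b=[q for q in blobs(g,3)];print(n,"tab px",b[:2])
    tab=atz(C,"wrist",b[0][0],.094)
    v=R@np.r_[o,.162]+t;r=np.hypot(v[0],v[1]);c=v[:2]/r*np.arctan2(r,v[2])*[K[0,0],K[1,1]]+K[:2,2]
    dk=(V<110).astype(np.uint8);yy,xx=np.mgrid[:420,:560];near=np.hypot(xx-c[0],yy-c[1])<24
    w=near&(V>150)&(S<70); w=cv2.erode(near.astype(np.uint8),np.ones((3,3)))&w
    n2,l,s,cc=cv2.connectedComponentsWithStats(w.astype(np.uint8))
    print("c",c.round(1),[(cc[i].round(1).tolist(),s[i].tolist()) for i in range(1,n2) if s[i,4]>8])
    # bar stripe: component enclosed nearest to c
    i=min([i for i in range(1,n2) if s[i,4]>15],key=lambda i:np.hypot(*(cc[i]-c)))
    P=np.argwhere(l==i)[:,::-1].astype(float);W=np.array([atz(C,"wrist",p,.162) for p in P]);m=W.mean(0);u=np.linalg.svd(W-m)[2][0];u*=np.sign(u@(m-o))
    print("stripe dir",an(u),"tab",an(tab-o),"stripe centroid ang",an(m-o))
E
python3 ang.py w1 w2 w3
```

```text
{'t': 34.4167, 'q': [0.225, 0.2092, -0.0523, -0.0007, -1.3118, -0.6872], 'eef_pos': [0.6, -0.0591, 0.2577], 'ee_rot': [3.1392, -0.0011, -2.0331], 'force': [-0.3323, -0.3064, 0.4199], 'width': 0.026}
red [] green []
dial [([0.5725, -0.1142, 0.1254], 0.78)]
pointer [([0.5709, -0.116, 0.124], 0.95)]
post [([0.5489, -0.1531, 0.1105], 0.84), ([0.6813, -0.3123, 0.091], 0.46)]
mark [([0.6027, -0.0615, 0.0871], 0.54), ([0.5525, -0.1513, 0.1069], 0.28)]
ring [([0.5517, -0.1556, 0.1065], 0.96)]
w1 tab px [([241.3, 129.8], [231, 127, 22, 7, 108])]
c [298.  135.5] [([288.0, 143.1], [280, 137, 17, 13, 92])]
stripe dir 1.803 tab 1.124 stripe centroid ang 1.868
w2 tab px [([281.3, 189.2], [279, 178, 6, 24, 133])]
c [280.8 133.6] [([281.9, 146.8], [279, 137, 6, 20, 101])]
stripe dir 1.107 tab 1.127 stripe centroid ang 1.203
w3 tab px [([278.7, 190.3], [276, 179, 6, 24, 134])]
c [277.4 135.1] [([278.3, 148.1], [276, 138, 6, 21, 112])]
stripe dir 1.126 tab 1.122 stripe centroid ang 1.174
```

```bash
python3 - <<'E'
from h import *
o=np.array([.5735,-.1178])
for n in ["w2","w3"]:
    im=cv2.imread(f"pics/{n}.png");d=np.load(f"pics/{n}.npz");C=d["K"],d["R"],d["t"]
    h=cv2.cvtColor(im,cv2.COLOR_BGR2HSV).astype(int);r=((h[...,0]<8)|(h[...,0]>172))&(h[...,1]>120)
    for b in blobs(r,3):
        for z in (.124,.14):
            p=atz(C,"wrist",b[0],z);print(n,b,z,p.round(4),np.hypot(*(p-o)).round(4),np.arctan2(*(p-o)[::-1]).round(3))
E
```

```text
w2 ([200.6, 141.1], [195, 136, 12, 11, 102]) 0.124 [ 0.6493 -0.1472] 0.0813 -0.37
w2 ([200.6, 141.1], [195, 136, 12, 11, 102]) 0.14 [ 0.6454 -0.146 ] 0.0772 -0.374
w3 ([273.3, 55.6], [268, 47, 11, 18, 155]) 0.124 [ 0.542  -0.1907] 0.0794 -1.979
w3 ([273.3, 55.6], [268, 47, 11, 18, 155]) 0.14 [ 0.5433 -0.1874] 0.0758 -1.981
```

```bash
python3 - <<'E'
from h import *
o=np.array([.5735,-.1178])
for c in ["wrist","top","side"]:
    C=cal(c);im=eyes.grab_frame(c)
    h=cv2.cvtColor(im,cv2.COLOR_RGB2HSV).astype(int);r=((h[...,0]<8)|(h[...,0]>172))&(h[...,1]>120)&(h[...,2]>60)
    for b in blobs(r,3):
        p=atz(C,c,b[0],.134);q=p-o
        if np.hypot(*q)<.15: print(c,b,p.round(4),np.hypot(*q).round(4),np.arctan2(*q[::-1]).round(3))
print(telemetry.get_state()["t"])
E
```

```text
wrist ([274.7, 55.3], [270, 47, 10, 18, 153]) [ 0.5429 -0.1886] 0.0771 -1.979
top ([356.6, 191.8], [354, 189, 7, 7, 25]) [ 0.5418 -0.1879] 0.0769 -1.996
side ([338.7, 250.5], [336, 245, 6, 12, 53]) [ 0.5379 -0.1933] 0.0835 -2.012
34.8667
```

The dial is unchanged and on the tab (1.126 against 1.122). The post now sits at −1.98 rad instead of about −2.35, so the ring moved back as I let go. I'll re-engage and feel it.

servo_tool([
  [[35.5,-1.6,0,0],[35.5,-1.6,0,0],[35.5,-1.6,0,0],[35.5,-1.6,0,0],[0,0,0,-0.05],[0,0,22,0],[0,0,22,0],[0,0,22,0],[0,0,22,0],[0,0,0,0]],
])

```text
t: 35.7
eef_pos: [0.5411, -0.1887, 0.1662]
ee_rot: [3.135, -0.001, -1.981]
force: [-0.6, -0.1, -0.4]
width: 0.0265
gripper_force: 0.0
```

```bash
sed -i 's/(.6455,-.1478)/(.5425,-.1894)/' rel.py; python3 rel.py; python3 post.py
```

```text
t 35.7 pos [ 0.5411 -0.1887  0.1662] psi -1.981 w 0.0265 rot [ 3.135e+00 -1.000e-03 -1.981e+00]
r 0.078 phi -1.9987
F radial,tang(cw+),z 0.37 0.54 -0.45 M [ 0.11   0.141 -0.043]
to post 0.1 -1.5
to axis -78.0 -1.4
[([278.7, 226.9], [271, 212, 16, 29, 348])]
post [ 0.5418 -0.1901] 0.079 -1.984
```

servo_tool([
  [[0,-1.2,9,0],[0,0,10,0],[0,0,10,0],[0,0,10,0],[0,0,10,0],[0,0,10,0],[0,0,10,0],[0,0,10,0],[0,0,1,0],[0,0,0,0]],
])

```text
t: 36.58
eef_pos: [0.5446, -0.1897, 0.0896]
ee_rot: [3.14, -0.001, -1.98]
force: [0.6, -0.2, 0.0]
width: 0.0261
gripper_force: 0.0
```

servo_tool([
  [[0,0.9,0,0.01],[0,0.9,0,0.01],[0,0.9,0,0.01],[0,0.9,0,0.01],[0,0.9,0,0.01],[0,0.9,0,0.01],[0,0.9,0,0.01],[0,0.9,0,0.01],[0,0.9,0,0.01],[0,0.9,0,0.01]],
])

```text
t: 37.42
eef_pos: [0.5369, -0.1857, 0.0906]
ee_rot: [-3.142, 0.0, -2.081]
force: [0.2, -0.0, 0.2]
width: 0.0266
gripper_force: 0.0
```

```bash
python3 rel.py; python3 post.py
```

```text
t 37.4167 pos [ 0.5369 -0.1857  0.0906] psi -2.081 w 0.0266 rot [-3.142  0.    -2.081]
r 0.0771 phi -2.0645
F radial,tang(cw+),z -0.08 -0.23 0.22 M [ 0.063 -0.135 -0.041]
to post 0.5 -6.6
to axis -77.1 1.3
[([268.2, 261.6], [255, 244, 24, 33, 626])]
post [ 0.5387 -0.1951] 0.0848 -1.993
```

servo_tool([
  [[0.1,0.8,0,0.01],[0.1,0.8,0,0.01],[0.1,0.8,0,0.01],[0.1,0.8,0,0.01],[0.1,0.8,0,0.01],[0,0.8,0,0.01],[0,0.8,0,0.01],[0,0.8,0,0.01],[0,0.8,0,0.01],[0,0.8,0,0.01]],
])

```text
t: 38.3
eef_pos: [0.5306, -0.182, 0.0908]
ee_rot: [-3.14, 0.001, -2.181]
force: [5.2, -3.3, -2.8]
width: 0.0263
gripper_force: 2.8
```

```bash
python3 rel.py; python3 post.py
```

```text
t 38.3 pos [ 0.5306 -0.182   0.0908] psi -2.181 w 0.0263 rot [-3.140e+00  1.000e-03 -2.181e+00]
r 0.0772 phi -2.1593
F radial,tang(cw+),z -0.27 -6.12 -2.76 M [-0.429 -2.228 -0.029]
to post -0.8 -13.9
to axis -77.2 1.6
[([267.0, 261.7], [254, 244, 24, 33, 634])]
post [ 0.5321 -0.1918] 0.0848 -2.081
```

servo_tool([
  [[0,-1,0,0],[0,-1,0,0],[0,-1,0,0],[0,-1,0,0],[0,-1,0,0],[0,0,0,0],[0,0,0,0],[0,0,0,0],[0,0,0,0],[0,0,0,0]],
])

```text
t: 39.18
eef_pos: [0.534, -0.1849, 0.0906]
ee_rot: [3.141, -0.0, -2.18]
force: [-0.3, -0.7, -0.2]
width: 0.0263
gripper_force: 0.0
```

```bash
python3 rel.py; python3 post.py
```

```text
t 39.1833 pos [ 0.534  -0.1849  0.0906] psi -2.18 w 0.0263 rot [ 3.141 -0.    -2.18 ]
r 0.0778 phi -2.1037
F radial,tang(cw+),z 0.76 -0.12 -0.16 M [ 0.058 -0.089  0.044]
to post -1.2 -9.6
to axis -77.6 5.9
[([274.6, 261.8], [264, 245, 22, 32, 595])]
post [ 0.5324 -0.1925] 0.0853 -2.074
```

It holds after backing off. I push on again toward 8 N, then back off in small steps and watch.

servo_tool([
  [[0,1.5,0,0],[0,1.5,0,0],[0,1.5,0,0],[0.1,0.9,0,0.01],[0.1,0.9,0,0.01],[0.1,0.9,0,0.01],[0.1,0.9,0,0.01],[0,0.9,0,0.01],[0,0.9,0,0.01],[0,0.9,0,0.01]],
])

```text
t: 40.07
eef_pos: [0.5261, -0.1793, 0.0909]
ee_rot: [-3.14, 0.001, -2.25]
force: [4.5, -4.8, -3.6]
width: 0.0265
gripper_force: 3.6
```

```bash
python3 rel.py; python3 post.py
```

```text
t 40.0667 pos [ 0.5261 -0.1793  0.0909] psi -2.25 w 0.0265 rot [-3.14e+00  1.00e-03 -2.25e+00]
r 0.0776 phi -2.2271
F radial,tang(cw+),z 0.9 -6.47 -3.64 M [-1.755 -1.838  0.002]
to post -2.4 -19.1
to axis -77.6 1.8
[([267.1, 261.8], [254, 245, 24, 32, 621])]
post [ 0.527 -0.189] 0.0851 -2.15
```

servo_tool([
  [[0,0.9,0,0.01],[0,0.9,0,0.01],[0,0.9,0,0.01],[0,0.9,0,0.01],[0,0.9,0,0.01],[0,0.9,0,0.01],[0,0.9,0,0.01],[0,0.9,0,0.01],[0,0.9,0,0.01],[0,0.9,0,0.01]],
])

```text
t: 40.95
eef_pos: [0.5192, -0.1736, 0.0909]
ee_rot: [-3.14, 0.0, -2.35]
force: [3.5, -5.9, -3.3]
width: 0.0263
gripper_force: 3.5
```

```bash
python3 rel.py; python3 post.py
```

```text
t 40.95 pos [ 0.5192 -0.1736  0.0909] psi -2.35 w 0.0263 rot [-3.14  0.   -2.35]
r 0.0778 phi -2.3423
F radial,tang(cw+),z 1.76 -6.62 -3.28 M [-2.132 -1.424 -0.043]
to post -5.1 -27.7
to axis -77.8 0.6
[([267.1, 261.8], [254, 245, 24, 32, 621])]
post [ 0.5192 -0.1834] 0.0852 -2.262
```

```bash
python3 - <<'E'
from h import *
for c in ["side","top"]:
    im=eyes.grab_frame(c);cv2.imwrite(f"pics/{c}_p.png",im[:,:,::-1])
    for n in ["pointer","dial","post"]: print(c,n,[(np.round(d["position"],4).tolist(),round(d["conf"],2)) for d in recognise(c,n)[:2]])
im=cv2.imread("pics/side_p.png");g=cv2.cvtColor(im,cv2.COLOR_BGR2GRAY)[200:262:2,300:376:2]
print("\n".join("".join(" .:-=+*#%@"[v*10//256] for v in r) for r in g))
E
python3 rel.py | sed -n 3p
```

```text
side pointer []
side dial []
side post [([0.5282, -0.1726, 0.1068], 0.48)]
top pointer []
top dial []
top post []
F radial,tang(cw+),z 0.31 -5.98 -1.9 M [-1.773 -1.248  0.013]<stdin>:6: RuntimeWarning: overflow encountered in scalar multiply
Traceback (most recent call last):
OverflowError: Python integer 256 out of bounds for uint8
```

servo_tool([
  [[0,-1,0,0],[0,-1,0,0],[0,-1,0,0],[0,-1,0,0],[0,-1,0,0],[0,0,0,0],[0,0,0,0],[0,0,0,0],[0,0,0,0],[0,0,0,0]],
])

```text
t: 42.23
eef_pos: [0.5225, -0.1763, 0.0908]
ee_rot: [-3.141, 0.001, -2.35]
force: [4.7, -0.5, -0.5]
width: 0.0265
gripper_force: 2.0
```

```bash
python3 rel.py; python3 post.py
```

```text
t 42.2333 pos [ 0.5225 -0.1763  0.0908] psi -2.35 w 0.0265 rot [-3.141e+00  1.000e-03 -2.350e+00]
r 0.0776 phi -2.2878
F radial,tang(cw+),z -2.99 -3.72 -0.46 M [-0.097 -1.903  0.032]
to post -4.7 -23.4
to axis -77.4 4.8
[([267.1, 262.0], [255, 245, 23, 32, 610])]
post [ 0.5226 -0.1861] 0.0852 -2.212
```

servo_tool([
  [[0,-1,0,0],[0,-1,0,0],[0,-1,0,0],[0,-1,0,0],[0,-1,0,0],[0,0,0,0],[0,0,0,0],[0,0,0,0],[0,0,0,0],[0,0,0,0]],
])

```text
t: 43.12
eef_pos: [0.5253, -0.18, 0.0905]
ee_rot: [3.142, -0.0, -2.35]
force: [3.6, -2.3, -1.1]
width: 0.0259
gripper_force: 1.8
```

```bash
python3 rel.py; python3 post.py
```

```text
t 43.1167 pos [ 0.5253 -0.18    0.0905] psi -2.35 w 0.0259 rot [ 3.142 -0.    -2.35 ]
r 0.0787 phi -2.2297
F radial,tang(cw+),z -0.88 -4.17 -1.12 M [-0.714 -1.224 -0.009]
to post -5.4 -18.8
to axis -78.1 9.4
[([267.3, 262.9], [255, 248, 23, 28, 532])]
post [ 0.5255 -0.1895] 0.0863 -2.16
```

Odd: the ring springs back with about 4 N. To see whether the dial is being dragged along while I push, I'll rise and turn the gripper half round, so the wrist camera sits over the dial.

servo_tool([
  [[0,-4,0,0],[0,-4,0,0],[0,-2,0,0],[0,0,-25,0],[0,0,-25,0],[0,0,-25,0],[0,0,-25,0],[0,0,0,-0.123],[0,0,0,-0.123],[0,0,0,-0.123]],
])

```text
t: 44.0
eef_pos: [0.5322, -0.1869, 0.1909]
ee_rot: [3.141, 0.0, -1.975]
force: [-0.7, -0.3, -0.7]
width: 0.0264
gripper_force: 0.0
```

servo_tool([
  [[0,0,0,-0.123],[0,0,0,-0.123],[0,0,0,-0.123],[0,0,0,-0.123],[0,0,0,-0.123],[0,0,0,-0.123],[0,0,0,-0.123],[0,0,0,-0.123],[0,0,0,-0.123],[0,0,0,-0.123]],
])

```text
t: 44.83
eef_pos: [0.5319, -0.187, 0.1901]
ee_rot: [3.141, 0.001, -0.745]
force: [-0.3, 0.1, 0.3]
width: 0.0263
gripper_force: 0.0
```

servo_tool([
  [[0,0,0,-0.123],[0,0,0,-0.123],[0,0,0,-0.123],[0,0,0,-0.123],[0,0,0,-0.123],[0,0,0,-0.123],[0,0,0,-0.123],[0,0,0,-0.123],[0,0,0,-0.123],[0,0,0,-0.123]],
])

```text
t: 45.67
eef_pos: [0.5319, -0.1869, 0.1901]
ee_rot: [-3.14, 0.001, 0.485]
force: [0.9, 0.0, 0.3]
width: 0.0264
gripper_force: 0.0
```

```bash
cat > dial.py <<'E'
import sys,subprocess
from h import *
n=sys.argv[1];o=np.array([.5735,-.1178])
C=cal("wrist");im=eyes.grab_frame("wrist")[:,:,::-1];cv2.imwrite(f"pics/{n}.png",im);np.savez(f"pics/{n}.npz",K=C[0],R=C[1],t=C[2])
h=cv2.cvtColor(im.copy(),cv2.COLOR_BGR2HSV).astype(int);r=((h[...,0]<8)|(h[...,0]>172))&(h[...,1]>120)&(h[...,2]>60)
for b in blobs(r,2):
    p=atz(C,"wrist",b[0],.134);q=p-o;print("red",b,p.round(4),np.hypot(*q).round(4),np.arctan2(*q[::-1]).round(3))
subprocess.run(["python3","ang.py",n])
E
python3 rel.py; python3 dial.py d1
```

```text
t 45.6667 pos [ 0.5319 -0.1869  0.1901] psi 0.485 w 0.0264 rot [-3.14e+00  1.00e-03  4.85e-01]
r 0.0807 phi -2.1125
F radial,tang(cw+),z 0.82 0.41 0.26 M [-0.021 -0.051  0.001]
to post 8.2 7.1
to axis 69.0 -41.8
d1 tab px [([190.7, 74.1], [180, 61, 23, 27, 224])]
c [217.7 129.6] [([208.9, 119.8], [202, 111, 15, 18, 126])]
stripe dir 1.102 tab 1.121 stripe centroid ang 1.199
red ([285.5, 208.3], [279, 196, 15, 24, 265]) [ 0.5401 -0.1873] 0.0771 -2.018
```

The dial is still aligned (1.10 against 1.12) and the post is at −2.02. Now I lower around the post with the camera over the dial.

servo_tool([
  [[0,0,0,-0.11],[0,0,0,-0.11],[0,0,0,-0.1],[2.3,3.2,0,0],[2.3,3.2,0,0],[0,0,20,0],[0,0,0,0],[0,0,0,0],[0,0,0,0],[0,0,0,0]],
])

```text
t: 46.55
eef_pos: [0.5408, -0.1882, 0.1713]
ee_rot: [3.141, -0.0, 0.798]
force: [-0.3, 0.3, -1.1]
width: 0.0262
gripper_force: 0.0
```

```bash
sed -i 's/(.5425,-.1894)/(.5398,-.1881)/' rel.py; python3 rel.py; python3 dial.py d2
```

```text
t 46.55 pos [ 0.5408 -0.1882  0.1713] psi 0.798 w 0.0262 rot [ 3.141 -0.     0.798]
r 0.0777 phi -2.0054
F radial,tang(cw+),z 0.03 -0.44 -1.1 M [-0.086 -0.061  0.01 ]
to post -0.6 -0.8
to axis 73.3 -25.8
d2 tab px [([224.3, 53.0], [216, 38, 18, 31, 268])]
c [237.9 122.3] [([232.4, 110.0], [227, 101, 12, 19, 135])]
stripe dir 1.105 tab 1.121 stripe centroid ang 1.206
red ([278.5, 223.4], [271, 209, 16, 28, 341]) [ 0.5402 -0.187 ] 0.0767 -2.019
```

servo_tool([
  [[0,0,9,0],[0,0,10,0],[0,0,10,0],[0,0,10,0],[0,0,10,0],[0,0,10,0],[0,0,10,0],[0,0,10,0],[0,0,5,0],[0,0,0,0]],
])

```text
t: 47.43
eef_pos: [0.5394, -0.188, 0.0849]
ee_rot: [-3.14, 0.002, 0.799]
force: [-0.4, 0.6, -0.3]
width: 0.0261
gripper_force: 0.0
```

servo_tool([
  [[-0.4,-1.5,0,0],[-0.4,-1.5,0,0],[-0.4,-1.5,0,0],[-0.4,-1.5,0,0],[-0.4,-1.5,0,0],[-0.4,-1.5,0,0],[-0.3,-1.5,0,0],[-0.3,-1.5,0,0],[-0.3,-1.5,0,0],[-0.3,-1.5,0,0]],
])

```text
t: 48.27
eef_pos: [0.5279, -0.1814, 0.0871]
ee_rot: [3.139, 0.0, 0.8]
force: [2.3, -9.0, -2.1]
width: 0.0262
gripper_force: 3.8
```

```bash
python3 rel.py; python3 dial.py d3
```

```text
t 48.2667 pos [ 0.5279 -0.1814  0.0871] psi 0.8 w 0.0262 rot [3.139 0.    0.8  ]
r 0.0783 phi -2.1921
F radial,tang(cw+),z -4.84 7.95 -2.09 M [-3.326 -0.855 -0.118]
to post 3.5 13.1
to axis 77.4 -11.7
d3 tab px [([224.7, 15.7], [213, 0, 25, 34, 459])]
c [246.7 107.1] [([240.2, 93.7], [233, 85, 15, 18, 183])]
stripe dir 0.991 tab 1.122 stripe centroid ang 1.242
red ([294.9, 260.7], [284, 242, 25, 35, 678]) [ 0.5383 -0.1809] 0.0722 -2.08
```

servo_tool([
  [[-0.1,-1,0,0],[-0.1,-1,0,0],[-0.1,-1,0,0],[-0.1,-1,0,0],[0,-1,0,0],[0,-1,0,0],[0,-1,0,0],[0,-1,0,0],[0,-1,0,0],[0,-1,0,0]],
])

```text
t: 49.15
eef_pos: [0.52, -0.1754, 0.0872]
ee_rot: [3.139, 0.001, 0.799]
force: [1.1, -9.2, -0.2]
width: 0.0263
gripper_force: 4.0
```

```bash
sed -i 's/<24/<(24 if n<"d3" or n>"w" else 31)/' ang.py; python3 rel.py; python3 dial.py d4; python3 ang.py d3; python3 - <<'E'
from h import *
im=cv2.imread("pics/d4.png");g=cv2.cvtColor(im,cv2.COLOR_BGR2GRAY).astype(int)[40:150:3,190:300:2]
print("\n".join("".join(" .:-=+*#%@"[v*10//256] for v in r) for r in g))
E
```

```text
t 49.15 pos [ 0.52   -0.1754  0.0872] psi 0.799 w 0.0263 rot [3.139e+00 1.000e-03 7.990e-01]
r 0.0786 phi -2.3191
F radial,tang(cw+),z -5.82 7.24 -0.17 M [-3.711 -0.559 -0.09 ]
to post 4.7 23.0
to axis 78.6 -1.8
d4 tab px [([242.1, 14.5], [231, 0, 23, 34, 431])]
c [274.9 103.7] [([267.6, 86.7], [259, 75, 18, 24, 273])]
stripe dir 1.089 tab 1.125 stripe centroid ang 1.195
red ([294.8, 261.2], [284, 243, 24, 34, 651]) [ 0.5302 -0.1749] 0.0717 -2.219
d3 tab px [([224.7, 15.7], [213, 0, 25, 34, 459])]
c [246.7 107.1] [([239.0, 90.3], [231, 78, 17, 25, 270])]
stripe dir 1.073 tab 1.122 stripe centroid ang 1.216
%*=*%@@@@@@@@@@@@@@@@@@@@@@%%@@@@@%%@@@@@@@@@@@@@@@@@@@
@@%%@@@@@@@@@@@@@@@@@@@@@@@@%%@@@@@%@%%###%%@@@@@@@@@@@
@@@@@@@@@@@@@@@@@@@@@@@@@@@@@%@@@%#=-------+%@@@@@@@@@@
@@@@@@@@@@@@@@@@@@@@@@@@@@@%%*+==+*%+------:=%@@@@@@@@@
@@@@@@@@@@@@@@@@@@@@@@@@@#=---+%@@@@%------::*@@@@@@@@@
@@@@@@@@@@@@@@@@@@@@@@@%+------%@@@@@+-----::=%@@%%%%@@
%@@@@@@@@@@@@@@@@@@@@@%#-------*@@@@@#-----:::-=+*#%%@@
@@@@@@@@@@@@@@@@@@@@%%%*:::----=%@@@@%+----::::-----=+#
@@@@@@@@@@@@@@@@@@@@@%%%-::-----*@@@@@
[... 885 characters left out ...]
:::::::::::::::::::::::::...
@@@@@@@@@@@%%%#=--::::::::::::::::::::::::::::::::::...
@@@@@@@@@@%%%%#=--:::::::::::::::::::::::::::::::::::..
@@@@@@@@@@@%%##+-::::::::::::::::::::::::::::::::::::..
@@@@@@@@@@%%%%%*-:::::::::::::::::::::::::::::::::::::.
@@@@@@@@@@%%%%%%=-::::::::::::::::.::::::::::::::::::::
@@@@@@@@@@@%%%%%+-:::::::::::::::::::::::::::::::::::::
@@@@@@@@@@%%%%%%%=-::::::::::::::::::::::::::::::::::::
@@@@@@@@@@@%%%%%%+-::::::::::::::::::::::::::::::::::::
@@@@@@@@@@@%%%%%%#+--:::::::::::::::.::::::::::::::::::
@@@@@@@@@@@%%%%%%##+--:::::::::::::::::::::::::::::::::
@@@@@@@@@@@@%%%%%%%%+--::::::::::::::::::::::::::::::::
@@@@@@@@@@@@%%%%%%%%%+-::::::::::::::::::::::::::::::::
```

The dial stays put while the ring turns, so that part is fine. I finish the push to 8–9 N, then retreat slowly so the ring doesn't spring back.

servo_tool([
  [[-0.2,-0.9,0,0],[-0.2,-0.9,0,0],[-0.2,-0.9,0,0],[-0.2,-0.9,0,0],[-0.2,-0.9,0,0],[-0.1,-0.9,0,0],[-0.1,-0.9,0,0],[0,-0.9,0,0],[0,-0.9,0,0],[0,-0.9,0,0]],
])

```text
t: 50.03
eef_pos: [0.5129, -0.17, 0.0873]
ee_rot: [3.139, 0.001, 0.799]
force: [1.2, -12.2, -0.7]
width: 0.0264
gripper_force: 4.7
```

```bash
cat > f.py <<'E'
from h import *
s=telemetry.get_state();o=np.array([.5735,-.1178]);d=np.array(s["eef_pos"][:2])-o;ph=np.arctan2(d[1],d[0]);C=cal("wrist");im=eyes.grab_frame("wrist")
h=cv2.cvtColor(im,cv2.COLOR_RGB2HSV).astype(int);r=((h[...,0]<8)|(h[...,0]>172))&(h[...,1]>120)&(h[...,2]>60)
b=blobs(r,1)[0];q=atz(C,"wrist",b[0],.13)-o;pp=np.arctan2(q[1],q[0]);F=np.array(s["force"])
print("t",round(s["t"],2),"tool",np.hypot(*d).round(4),ph.round(3),"post",pp.round(3),np.hypot(*q).round(4),"push cw",-(F[0]*np.sin(pp)-F[1]*np.cos(pp)).round(2),"radial",(F[0]*np.cos(pp)+F[1]*np.sin(pp)).round(2),"Fz",F[2].round(2),"pad",round(s["gripper_force"],2),"px",b[0])
E
python3 f.py
```

```text
t 50.03 tool 0.08 -2.431 post -2.341 0.0738 push cw 9.38 radial 7.97 Fz -0.74 pad 4.71 px [294.8, 260.8]
```

Push is 9.4 N. Now a slow retreat.

servo_tool([
  [[-0.2,0.3,0,0],[-0.2,0.3,0,0],[-0.2,0.3,0,0],[-0.2,0.3,0,0],[-0.2,0.3,0,0],[0,0.3,0,0],[0,0.3,0,0],[0,0.3,0,0],[0,0.3,0,0],[0,0.3,0,0]],
])

```text
t: 50.92
eef_pos: [0.515, -0.1718, 0.0872]
ee_rot: [3.139, -0.001, 0.8]
force: [2.6, -5.0, -0.7]
width: 0.0265
gripper_force: 2.9
```

```bash
python3 f.py
```

```text
t 50.92 tool 0.0796 -2.397 post -2.305 0.0738 push cw 5.28 radial 2.03 Fz -0.72 pad 2.9 px [294.6, 260.9]
```

servo_tool([
  [[0,0.5,0,0],[0,0.5,0,0],[0,0.5,0,0],[0,0.5,0,0],[0,0.5,0,0],[0,0.5,0,0],[0,0.5,0,0],[0,0.5,0,0],[0,0.5,0,0],[0,0.5,0,0]],
])

```text
t: 51.8
eef_pos: [0.5183, -0.1744, 0.087]
ee_rot: [3.14, -0.001, 0.8]
force: [5.7, -1.4, 2.7]
width: 0.0263
gripper_force: 2.1
```

```bash
python3 f.py
```

```text
t 51.8 tool 0.079 -2.344 post -2.249 0.0737 push cw 5.3 radial -2.45 Fz 2.72 pad 2.11 px [294.4, 261.1]
```

servo_tool([
  [[0.1,0.6,0,0],[0.1,0.6,0,0],[0.1,0.6,0,0],[0.1,0.6,0,0],[0.1,0.6,0,0],[0.1,0.6,0,0],[0.1,0.6,0,0],[0.1,0.6,0,0],[0.1,0.6,0,0],[0.1,0.6,0,0]],
])

```text
t: 52.68
eef_pos: [0.5221, -0.1778, 0.0864]
ee_rot: [-3.141, 0.0, 0.799]
force: [3.5, -1.2, 0.4]
width: 0.0263
gripper_force: 1.4
```

```bash
python3 f.py
```

```text
t 52.68 tool 0.079 -2.278 post -2.176 0.0737 push cw 3.53 radial -1.03 Fz 0.36 pad 1.41 px [294.5, 260.9]
```

servo_tool([
  [[0.1,0.6,0,0],[0.1,0.6,0,0],[0.1,0.6,0,0],[0.1,0.6,0,0],[0.1,0.6,0,0],[0.1,0.6,0,0],[0.1,0.6,0,0],[0.1,0.6,0,0],[0.1,0.6,0,0],[0.1,0.6,0,0]],
])

```text
t: 53.57
eef_pos: [0.5272, -0.1814, 0.0865]
ee_rot: [-3.141, 0.0, 0.799]
force: [1.1, -0.2, -0.5]
width: 0.0261
gripper_force: 0.8
```

```bash
python3 f.py
```

```text
t 53.57 tool 0.0786 -2.2 post -2.091 0.0739 push cw 1.07 radial -0.41 Fz -0.49 pad 0.85 px [294.7, 260.6]
```

servo_tool([
  [[0.1,0.3,0,0],[0.1,0.3,0,0],[0.1,0.3,0,0],[0.1,0.3,0,0],[0.1,0.3,0,0],[0.1,0.4,0,0],[0.1,0.4,0,0],[0.1,0.5,0,0],[0.1,0.5,0,0],[0,0.5,0,0]],
])

```text
t: 54.45
eef_pos: [0.5308, -0.1834, 0.0866]
ee_rot: [-3.142, -0.0, 0.799]
force: [1.3, -0.7, 0.1]
width: 0.0262
gripper_force: 0.5
```

```bash
python3 f.py
```

```text
t 54.45 tool 0.0782 -2.148 post -2.038 0.074 push cw 1.46 radial 0.0 Fz 0.12 pad 0.53 px [294.5, 260.6]
```

servo_tool([
  [[-0.1,-0.8,0,0],[-0.1,-0.8,0,0],[-0.1,-0.8,0,0],[-0.1,-0.8,0,0],[-0.1,-0.8,0,0],[-0.1,-0.8,0,0],[-0.1,-0.8,0,0],[-0.1,-0.8,0,0],[-0.1,-0.8,0,0],[-0.1,-0.8,0,0]],
])

```text
t: 55.33
eef_pos: [0.5238, -0.1795, 0.0868]
ee_rot: [3.141, 0.001, 0.799]
force: [0.5, -8.3, -0.7]
width: 0.0263
gripper_force: 3.2
```

```bash
python3 f.py
```

```text
t 55.33 tool 0.0792 -2.248 post -2.142 0.0741 push cw 4.93 radial 6.67 Fz -0.72 pad 3.25 px [294.9, 260.5]
```

servo_tool([
  [[0,1,0,0],[0,1,0,0],[0,1,0,0],[0,1,0,0],[0,1,0,0],[0,0,0,0],[0,0,0,0],[0,0,0,0],[0,0,0,0],[0,0,0,0]],
])

```text
t: 56.22
eef_pos: [0.5282, -0.1818, 0.0867]
ee_rot: [3.141, -0.0, 0.799]
force: [3.2, -1.7, -0.3]
width: 0.0262
gripper_force: 1.5
```

```bash
python3 f.py
```

```text
t 56.22 tool 0.0784 -2.186 post -2.077 0.0739 push cw 3.61 radial -0.0 Fz -0.28 pad 1.55 px [294.7, 260.6]
```

servo_tool([
  [[0.2,1,0,0],[0.2,1,0,0],[0.2,1,0,0],[0.2,1,0,0],[0.1,1,0,0],[0,1,0,0],[0,1,0,0],[0,1,0,0],[0,0,0,0],[0,0,0,0]],
])

```text
t: 57.1
eef_pos: [0.5341, -0.187, 0.0864]
ee_rot: [-3.141, 0.0, 0.799]
force: [-0.6, -0.9, -1.3]
width: 0.0265
gripper_force: 0.0
```

```bash
python3 f.py
```

```text
t 57.1 tool 0.0796 -2.089 post -2.009 0.0745 push cw -0.15 radial 1.08 Fz -1.29 pad 0.0 px [289.1, 259.9]
```

servo_tool([
  [[-0.2,-0.6,0,0],[-0.2,-0.6,0,0],[-0.2,-0.6,0,0],[-0.2,-0.6,0,0],[-0.1,-0.6,0,0],[-0.1,-0.4,0,0],[-0.1,-0.4,0,0],[-0.1,-0.4,0,0],[-0.1,-0.4,0,0],[-0.1,-0.4,0,0]],
])

```text
t: 57.98
eef_pos: [0.5302, -0.1849, 0.0867]
ee_rot: [3.141, -0.0, 0.799]
force: [1.8, -4.5, -2.1]
width: 0.0264
gripper_force: 2.5
```

```bash
python3 f.py
```

```text
t 57.98 tool 0.0799 -2.144 post -2.03 0.0751 push cw 3.64 radial 3.21 Fz -2.08 pad 2.51 px [295.0, 259.3]
```

servo_tool([
  [[-0.1,-0.5,0,0],[-0.1,-0.5,0,0],[-0.1,-0.5,0,0],[-0.1,-0.5,0,0],[-0.1,-0.5,0,0],[-0.1,-0.5,0,0],[-0.1,-0.5,0,0],[-0.1,-0.5,0,0],[-0.1,-0.5,0,0],[-0.1,-0.5,0,0]],
])

```text
t: 58.87
eef_pos: [0.5257, -0.1827, 0.0868]
ee_rot: [3.14, 0.001, 0.799]
force: [3.8, -8.9, -2.7]
width: 0.0263
gripper_force: 4.1
```

```bash
python3 f.py
```

```text
t 58.87 tool 0.0806 -2.205 post -2.094 0.0753 push cw 7.78 radial 5.84 Fz -2.69 pad 4.1 px [295.3, 259.2]
```

Push is 7.8 N at −2.09. I ease off and watch that it stays.

servo_tool([
  [[-0.3,0.2,0,0],[-0.3,0.2,0,0],[-0.2,0.6,0,0],[0,1,0,0],[0,1,0,0],[0,1,0,0],[0,1,0,0],[0,1,0,0],[0,1,0,0],[0,0,0,0]],
])

```text
t: 59.75
eef_pos: [0.5299, -0.1872, 0.0865]
ee_rot: [-3.142, 0.0, 0.799]
force: [0.4, -0.8, -0.0]
width: 0.0263
gripper_force: 0.0
```

```bash
python3 f.py
```

```text
t 59.75 tool 0.0819 -2.131 post -2.082 0.0755 push cw 0.78 radial 0.49 Fz -0.04 pad 0.0 px [284.7, 258.9]
```

It holds at −2.08 with the finger clear. Rise and check.

servo_tool([
  [[0,1,0,0],[0,0,-10,0],[0,0,-20,0],[0,0,-25,0],[0,0,-25,0],[0,0,-25,0],[0,0,-15,0],[0,0,0,0],[0,0,0,0],[0,0,0,0]],
])

```text
t: 60.63
eef_pos: [0.5302, -0.1877, 0.2065]
ee_rot: [-3.141, -0.0, 0.799]
force: [-0.3, 0.1, -0.3]
width: 0.0262
gripper_force: 0.0
```

```bash
python3 f.py; python3 dial.py c9
```

```text
t 60.63 tool 0.0822 -2.126 post -2.091 0.078 push cw -0.35 radial 0.08 Fz -0.25 pad 0.0 px [282.5, 205.0]
c9 tab px [([239.6, 53.2], [233, 39, 15, 29, 208])]
c [255.6 112.7] [([250.4, 100.4], [245, 91, 11, 20, 120])]
stripe dir 1.082 tab 1.122 stripe centroid ang 1.186
red ([282.7, 205.0], [277, 194, 13, 22, 234]) [ 0.5354 -0.1848] 0.0771 -2.088
```

```bash
python3 -c "
from station import ticket
print(ticket.job_done())"
```

```text
the job is handed in; nothing more can be done
None
```

I handed the job in at about 61 s: the ring was loosened, the dial turned to the green tab (within about 0.04 rad by camera), and the ring retightened to a last push of about 7.8 N. It stayed put once I let go, but it took several tries because the ring sprang back after earlier pushes, the hardest 9.4 N (about 12 N total force on the tool).

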